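# Refit the slotted shelf in a shaking water bath

### The arm

A 6-joint arm with a two-finger parallel gripper is mounted at the origin on the work surface. World frame = base frame: x ahead of the robot, y to its left, z up, the work surface at z = 0. Lengths are in m, angles in degrees, forces in N, time in s.
With the tool pointing down it reaches from about 0.35 to 0.975 m from the base axis. Payload 17.4 kg.
Tool frame: the origin (TCP) lies at the very end of the fingers, on their centre line; the grasp point (between the pads) lies 19 mm behind it; z points along the fingers, y is the direction in which the jaws open and shut (so a half turn about z gives the same grasp; the last joint's range is limited). The gripper opens to 85 mm and grips with 20 to 120 N. Pads are 22 mm wide; open, the fingers measure 114 mm over their backs; the gripper's body (76 mm by 85 mm) begins 54 mm behind the grasp point. The pads swing forward as they close: fully open they stand 13 mm farther back than shut.
Start: joints at [62.693, 6.646, 82.598, -0, 90.757, -2.166], TCP at [0.287, 0.611, 0.199] pointing down, gripper open.
Joint ranges: [-162.19, 162.19], [-47.58, 125.68], [4.15, 143.07], [-65.23, 245.23], [0.69, 171.88], [-170.13, 170.13]. Speed limits (degrees/s): [108.29, 108.29, 127.2, 180, 180, 180].

### API

Orientations are given as [roll, pitch, yaw] about the fixed x, y, z axes, in that order (R = Rz(yaw) Ry(pitch) Rx(roll)).
In Python, from station import manip gives the robot as it stands. The module is installed in compiled form; this text tells all that it offers.
- The arm moves only by the tool drive_tool, never from a script. Its argument "deltas" is a list that holds one entry, the list of rows, each a list of 7 numbers: the opening in per cent of the stroke, from 0 (shut) to 100 (fully open), then the shift along the tool's x, y, z in m, then the turn, a rotation vector about the tool's x, y, z in rad. A call has 1 to 8 rows; each row is the pose to reach, as a shift and turn from the pose measured when the call began, along the tool's axes at that moment; what a row does not reach only later rows make up. A row lasts 1/10 s, in which the tool goes at most 50 mm and 8.59 degrees, less where a joint would pass 70% of its speed; a pose out of reach is approached as far as the arm can. A call with a gripper value outside its range is refused whole. The fingers move at their own pace and stop on an object; "force" is the grip in N (left out, the last holds). Time passes only in rows, so rows that repeat a pose let the fingers close. It gives the time, the measured TCP pose, the force and the opening at its end, in the units of the state.
- manip.sense(): the state, without advancing time (a new reading comes with each control period).
- manip.get_image(name): name is "scene" or "side" or "wrist"; returns the picture (400x640x3 uint8, red, green, blue); there is no depth.
- manip.camera_model(name): a dict with "camera_matrix" (3x3 intrinsics, pixels), "R" (3x3) and "t" (3): a world point X has camera coordinates R X + t; the wrist camera has in their place "hand_eye" (4x4, takes a point from camera to tool coordinates, whose origin is the TCP and whose axes are the flange's). Camera axes: x right, y down, z forward; pixel columns grow to the right and rows downward; lengths in m; the calibration is good to about 2 mm. A picture is of the moment at which its call begins: read the wrist's pose just before it. camera_model takes no time and is no camera call.
- manip.finish_job(): hands the job in, once; it reports no verdict.
The state is a dict: "t": time; "q": joint angles; "dq": joint speeds; "effort": joint torques, N m; "tcp_pos": TCP position; "eef_rot": TCP orientation; "wrist_force": force on the tool from outside, world axes, zero at the start; "ft_torque": the same for the moment, N m; "finger_gap": finger opening in m.
Only numpy, scipy, OpenCV 4.12 (cv2) and the standard library are available. Lean on these libraries where they do the work, as an engineer would, in place of code of your own. Each camera call takes 0.05 s, during which the arm holds its last target.

### The job

The empty water bath has been cleaned: put its slotted steel shelf back inside. The shelf is longer than the opening, so take it by the blue grip, tilt it, feed its low end under the deck at the control-panel end and push the orange spring strip back until it stops, then let the other end down past its lip and ease the shelf home under that lip, flat on both ledges and up against the plain end wall, and let go. Work gently and by feel, without forcing the shelf or dropping it in, and leave the tip box, tube rack and bottle alone.

Things in the scene. Friction and masses are not known exactly. Their poses are not given: they have to be found in the camera images.
- bath: Empty steel water bath, white casing, fixed. Origin on the bench (z = 0) straight below the centre of the seated shelf; z up, +x to the plain end, -x to the white and teal control panel (x -144 to -210 mm, 157 high). Rim z = 150 mm. Opening x -100 to +98, y -80 to +80 mm with straight sides; tank floor z = 26. Keep every force on the bath under 30 N in all.
- shelf: Loose slotted steel shelf, plate 220 (its x) x 150 (y) x 4 mm, 0.4 to 0.63 kg, same either way round, flat on a pale blue pad 6 mm thick. Origin at the centre of the plate's underside, z up. Clamped on it a blue grip bar: 24 mm thick along x, 84 long along y, 24 high, centred 75 mm above the underside on two rods; it is fixed up to 8 mm off the middle along x, differently each time.
- edge_a (a point): Middle of the shelf's lower edge at its -x end (110 mm from the shelf's origin).
- edge_b (a point): Middle of the shelf's lower edge at its +x end (110 mm from the shelf's origin).
- tipbox: Yellow and blue pipette-tip box, 86 x 124 x 46 mm high, loose on the bench; origin at the centre of its underside.
- tuberack: Blue tube rack with capped tubes, 70 x 160 x 64 mm high, loose on the bench; origin at the centre of its underside.
- bottle: Amber bottle with a blue cap, 68 mm across, 130 mm high, loose on the bench; origin at the centre of its underside.
- plain_lip (a point): Middle of the opening's edge at the plain end, on the rim (bath frame 98, 0, 150 mm). The 4 mm rim sheet overhangs the end wall here by 12 mm (inner wall face at x = +110). Under it a flat ledge, top z = 116 mm, x +88 to +110. The seated shelf lies on both ledges with its end touching this wall.
- deck_edge (a point): Middle of the opening's edge at the control-panel end, on the rim (bath frame -100, 0, 150 mm). The 4 mm sheet covers a deep pocket from here to the end wall at x = -136. In the pocket a flat ledge, top z = 116 mm, x -76 to -136 (30 mm of height between ledge and sheet).
- strip_face (a point): Foot of the free orange strip's face in the pocket (bath frame -109, 0, 116 mm); does not move with it. Strip 140 mm wide, 24 high, 2 mm above the ledge. It can be pushed 13 mm towards -x to a hard stop: 2.8 N at first, 6 N just before the stop; the shelf passes the plain lip only with the strip within 1.5 mm of the stop. Seated, the shelf holds it in by 1 mm.

How it is judged:
By the outcome, as a careful person would: the job done as asked, in the order asked, and still so for the second after the job is handed in, with the robot touching nothing.
It also fails if it takes over 62 s, if anything falls off the work surface, if the arm or the gripper's body presses on something with over 40 N, if the wrist force passes 120 N, or if a joint passes its speed limit or range.

## Working session

There is one attempt and no reset: what is moved stays moved. The work goes in short steps, Python scripts to look and compute and a tool call to move; the robot and the scene stay as the last step left them, time stands still between calls to the robot, and variables do not carry over. Pictures are saved under pics/ and viewed, and the job is handed in when it is done.

Besides the shell and the picture viewer there is one more tool, called after ">>>" by a JSON object that holds its "name" and its "arguments". drive_tool: Moves the arm, as the interface text tells. Its arguments: {"type":"object","properties":{"deltas":{"type":"array","items":{"type":"array","items":{"type":"array","items":{"type":"number"}}}},"force":{"type":"number"}},"required":["deltas"]}

```bash
mkdir -p pics; ls
python3 - <<'E'
from station import manip
import cv2,json
s=manip.sense();print(s)
for n in ("scene","side","wrist"):
    im=manip.get_image(n);cv2.imwrite(f"pics/{n}0.png",im[:,:,::-1])
    print(n,manip.camera_model(n))
E
```

```text
pics
{'t': 0.0, 'q': array([ 6.26914731e+01,  6.67321973e+00,  8.26362671e+01,  1.55909539e-04,
        9.07577291e+01, -2.16733077e+00]), 'dq': array([-0.08542006, -0.06182196, -0.02906854,  0.06493145,  0.03945857,
        0.01475476]), 'effort': array([-5.20840276e-04, -7.31963897e+01, -6.32475901e+01, -1.52794445e-05,
        6.20728824e-03, -2.51069292e-05]), 'tcp_pos': array([0.28668779, 0.61082854, 0.19816721]), 'eef_rot': array([-1.79932838e+02, -2.69776188e-03,  1.54858804e+02]), 'wrist_force': array([ 1.03676747, -0.24201031,  0.12256595]), 'ft_torque': array([ 0.06368571,  0.01938225, -0.06621557]), 'finger_gap': 0.08549339160701494}
scene {'camera_matrix': array([[449.29990297,   0.        , 322.30269503],
       [  0.        , 449.29990297, 203.50593456],
       [  0.        ,   0.        ,   1.        ]]), 'R': array([[-0.14869948,  0.98882454, -0.01070041],
       [ 0.568796  ,  0.07667401, -0.81889694],
       [-0.80892495, -0.1278559 , -0.57384083]]), 't': array([-0.00189209, -0.26190681,  1.58834151])}
side {'camera_matrix': array([[365.53058553,   0.        , 320.11299788],
       [  0.        , 365.53058553, 198.16442438],
       [  0.        ,   0.        ,   1.        ]]), 'R': array([[ 0.86115471, -0.50823147, -0.0106458 ],
       [-0.37658952, -0.62375187, -0.68491893],
       [ 0.34145702,  0.59383026, -0.72854151]]), 't': array([-0.47647409,  0.34698751,  0.8291482 ])}
wrist {'camera_matrix': array([[294.7817062 ,   0.        , 322.78473142],
       [  0.        , 294.7817062 , 197.57536082],
       [  0.        ,   0.        ,   1.        ]]), 'hand_eye': array([[ 8.71783612e-04, -9.58935917e-01, -2.83621484e-01,
         7.16221551e-02],
       [ 9.99999620e-01,  8.37006758e-04,  2.43801833e-04,
         2.12770223e-03],
       [ 3.60276475e-06, -2.83621589e-01,  9.58936283e-01,
        -1.74609581e-01],
       [ 0.00000000e+00,  0.00000000e+00,  0.00000000e+00,
         1.00000000e+00]])}
```

View pics/scene0.png

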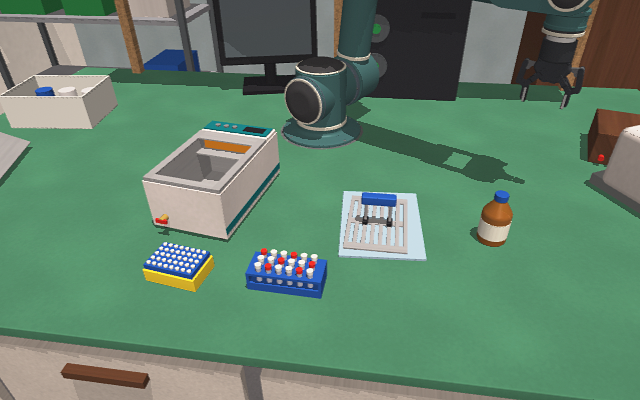

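View pics/side0.png

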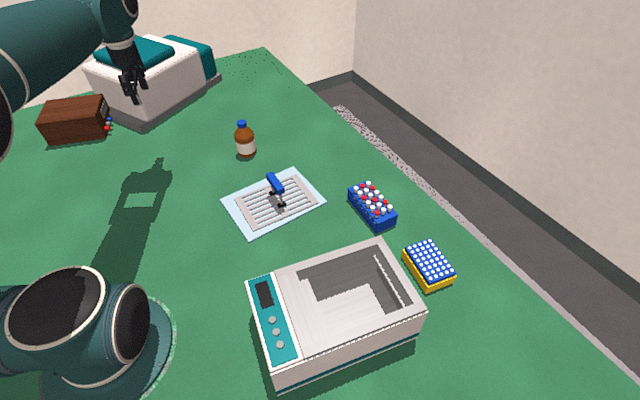

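View pics/wrist0.png

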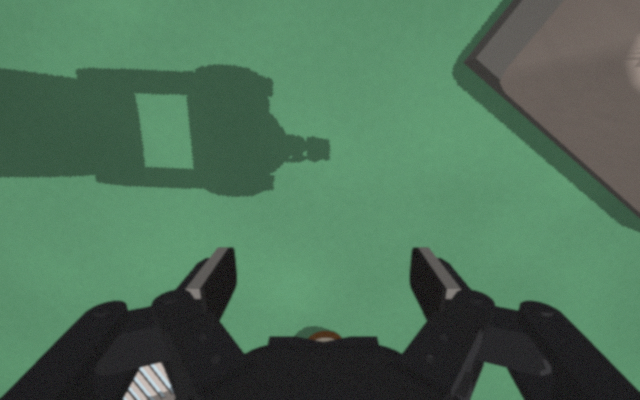

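The scene view shows the bath (about 145–280, 120–240), the shelf on its pad (about 340–425, 190–258) with the blue grip at (378, 199), and the bottle at (493, 220). The tube rack is at (287, 272) and the tip box at (178, 266). The side view also shows the bath (245–425, 237–390) and the shelf (220–325, 167–240). I'll zoom in on both.

```bash
cat > h.py <<'E'
import numpy as np,cv2
from scipy.spatial.transform import Rotation as Ro
from station import manip
CM={n:manip.camera_model(n) for n in ("scene","side","wrist")}
def tool(s): 
    return Ro.from_euler('xyz',s['eef_rot'],degrees=True).as_matrix(),np.array(s['tcp_pos'])
def cam(n,s=None):
    c=CM[n];K=c['camera_matrix']
    if n!='wrist': return K,c['R'],c['t']
    R,p=tool(s);H=c['hand_eye']
    Rc=R@H[:3,:3];tc=R@H[:3,3]+p
    return K,Rc.T,-Rc.T@tc
def ray(c,uv):
    K,R,t=c;d=R.T@np.linalg.solve(K,[uv[0],uv[1],1.]);return -R.T@t,d/np.linalg.norm(d)
def onz(c,uv,z):
    o,d=ray(c,uv);return o+d*(z-o[2])/d[2]
def proj(c,X):
    K,R,t=c;x=(R@np.atleast_2d(X).T).T+t;x=x@K.T;return x[:,:2]/x[:,2:]
def tri(c1,a,c2,b):
    o,d=ray(c1,a);q,e=ray(c2,b)
    A=np.array([d,-e]).T;s=np.linalg.lstsq(A,q-o,rcond=None)[0]
    P,Q=o+d*s[0],q+e*s[1];return (P+Q)/2,np.linalg.norm(P-Q)
E
python3 - <<'E'
import cv2
def crop(f,x0,y0,x1,y1,k,o):
    im=cv2.imread(f)[y0:y1,x0:x1];cv2.imwrite(o,cv2.resize(im,None,fx=k,fy=k,interpolation=cv2.INTER_CUBIC))
crop('pics/scene0.png',135,110,295,245,5,'pics/sb.png')
crop('pics/scene0.png',330,180,440,265,7,'pics/ss.png')
crop('pics/side0.png',235,230,435,395,4,'pics/db.png') 
crop('pics/side0.png',210,155,340,245,6,'pics/ds.png')
E
```

```text
(no output)
```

View pics/sb.png

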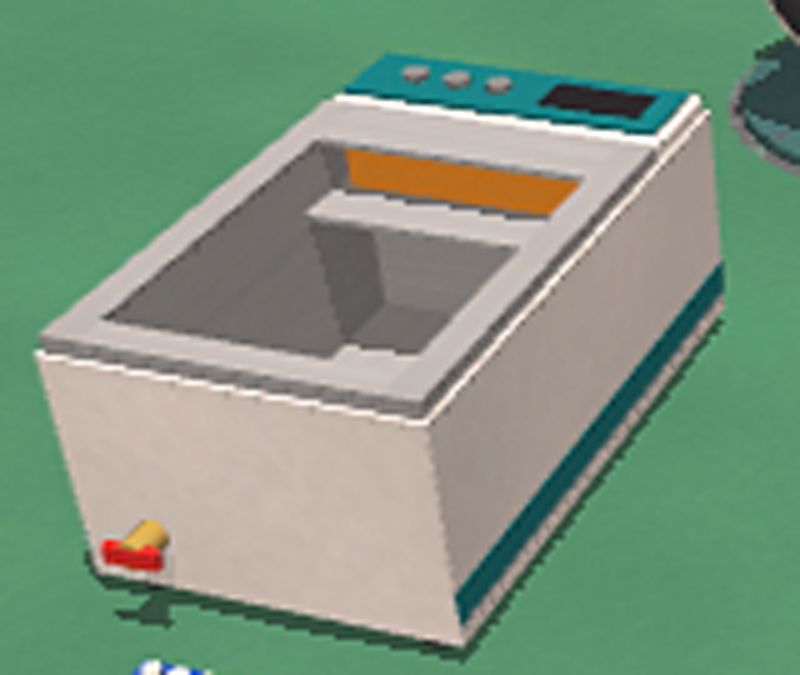

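View pics/ss.png

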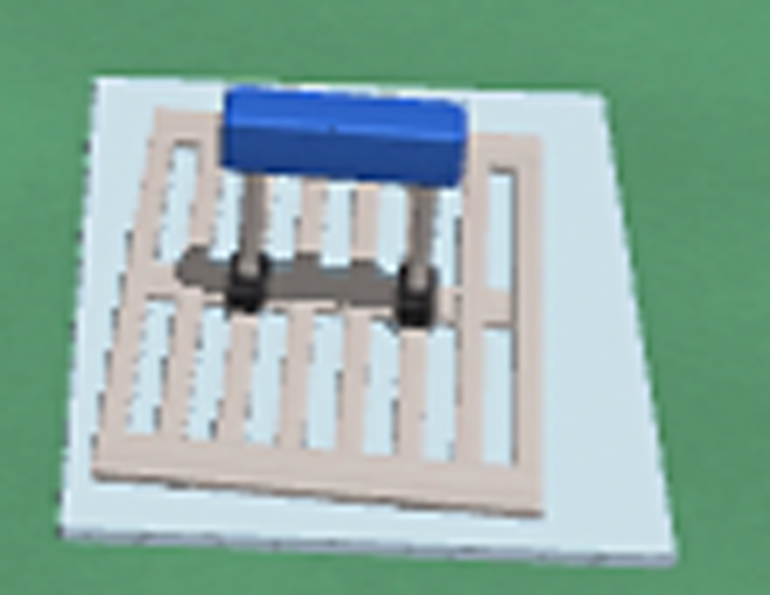

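View pics/db.png

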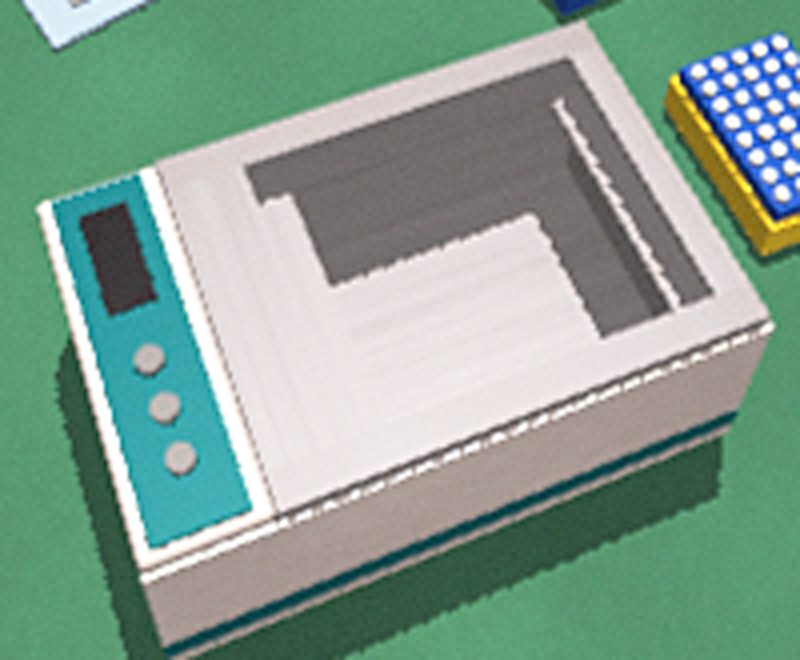

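View pics/ds.png

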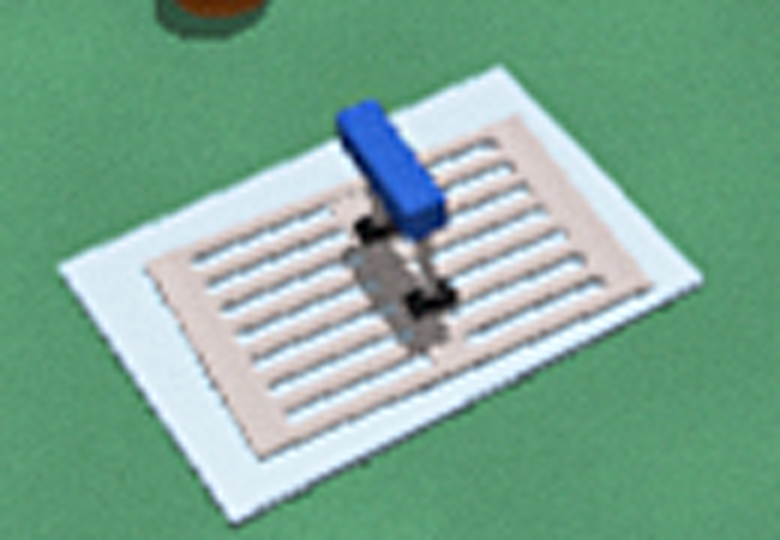

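```bash
cat > m1.py <<'E'
from h import *
S,D=cam('scene'),cam('side')
o=lambda p,x,y,k:np.array(p)/k+[x,y]
sb=[o(p,135,110,5) for p in [(318,142),(588,178),(422,353),(103,318)]]
db={1:o((248,165),235,230,4),2:o((570,60),235,230,4),3:o((712,293),235,230,4)}
for i in db: P,e=tri(S,sb[i],D,db[i]);print('bath',i,P.round(4),round(e,4))
mod=np.array([[-.1,-.08],[-.1,.08],[.098,.08],[.098,-.08]])
def fit(mod,P):
    a,b=mod.mean(0),P.mean(0);H=(mod-a).T@(P-b);U,s,V=np.linalg.svd(H)
    R=V.T@np.diag([1,np.linalg.det(V.T@U.T)])@U.T
    t=b-R@a;return np.degrees(np.arctan2(R[1,0],R[0,0])),t,np.linalg.norm((R@mod.T).T+t-P,axis=1)
print('bath scene',fit(mod,np.array([onz(S,p,.15)[:2] for p in sb])))
print('bath side',fit(mod[1:],np.array([onz(D,db[i],.15)[:2] for i in (1,2,3)])))
ss=[o(p,330,180,7) for p in [(155,107),(541,135),(542,512),(95,475)]]
ds=[o(p,210,155,6) for p in [(262,457),(148,268),(520,118),(652,287)]]
for i in range(4):
    P,e=tri(S,ss[i],D,ds[i]);print('shelf',i,P.round(4),round(e,4))
m2=np.array([[-.11,-.075],[-.11,.075],[.11,.075],[.11,-.075]])
print('shelf scene',fit(m2,np.array([onz(S,p,.010)[:2] for p in ss])))
print('shelf side',fit(m2,np.array([onz(D,p,.010)[:2] for p in ds])))
for nm,c,f,box in(('scene',S,'pics/scene0.png',(340,185,425,215)),('side',D,'pics/side0.png',(255,165,295,200))):
    im=cv2.cvtColor(cv2.imread(f),cv2.COLOR_BGR2HSV);m=cv2.inRange(im,(105,120,60),(125,255,255));k=np.zeros_like(m);k[box[1]:box[3],box[0]:box[2]]=255
    pts=cv2.findNonZero(m&k);r=cv2.convexHull(pts);mo=cv2.moments(r);ctr=(mo['m10']/mo['m00'],mo['m01']/mo['m00'])
    print(nm,ctr,onz(c,ctr,.081))
    if nm=='scene':c0=ctr
print('bar',tri(S,c0,D,ctr))
E
python3 m1.py
```

```text
bath 1 [ 0.4257 -0.1179  0.1487] 0.0029
bath 2 [ 0.6132 -0.1483  0.1527] 0.0145
bath 3 [ 0.5925 -0.3065  0.1493] 0.0007
bath scene (np.float64(-7.998345147190877), array([ 0.50805947, -0.20986636]), array([0.00765299, 0.00635215, 0.01286613, 0.00279099]))
bath side (np.float64(-9.547036934372963), array([ 0.5092694 , -0.21457971]), array([0.00227766, 0.00241433, 0.00276243]))
shelf 0 [0.4158 0.1455 0.0087] 0.0037
shelf 1 [0.4148 0.2937 0.0073] 0.006
shelf 2 [0.6342 0.2936 0.007 ] 0.0046
shelf 3 [0.6331 0.1464 0.0055] 0.0031
shelf scene (np.float64(0.16260139523649908), array([0.52569194, 0.22144028]), array([0.0009106 , 0.00061685, 0.0016647 , 0.00156767]))
shelf side (np.float64(-0.11398886149939438), array([0.52395812, 0.21456878]), array([0.00342157, 0.00272654, 0.00196585, 0.00285922]))
scene (378.7378881987578, 199.00993788819875) [0.5282749  0.22022958 0.081     ]
side (274.77521367521365, 182.87435897435898) [0.5287308  0.22066868 0.081     ]
bar (array([0.5286351 , 0.22028235, 0.08130348]), np.float64(0.0001400501390228543))
```

Bar centre triangulates to (0.529, 0.220, 0.081), and both views agree with the stated height. My pick for the bath's near-right corner was bad because the rim blends into the lit floor there. I'll get precise wrist views of the shelf first, then the bath.

```bash
cat > go.py <<'E'
import sys
from h import *
def delta(pos,rpy):
    s=manip.sense();R,p=tool(s)
    Rt=Ro.from_euler('xyz',rpy,degrees=True).as_matrix()
    d=R.T@(np.array(pos)-p);w=Ro.from_matrix(R.T@Rt).as_rotvec()
    print('d',d.round(4).tolist(),'w',w.round(4).tolist(),'rows',max(np.linalg.norm(d)/.05,np.degrees(np.linalg.norm(w))/8.59).round(1))
if __name__=='__main__':
    a=[float(x) for x in sys.argv[1:]];delta(a[:3],a[3:6])
E
python3 go.py 0.525 0.08 0.33 180 0 90
```

```text
d [-0.4413, -0.3795, -0.1313] w [-0.0008, 0.0005, 1.132] rows 11.9
```

>>> {"name": "drive_tool", "arguments": {"deltas": [[[100,-0.04,-0.03,-0.1313,0,0,0.13],[100,-0.09,-0.075,-0.1313,0,0,0.27],[100,-0.13,-0.11,-0.1313,0,0,0.4],[100,-0.17,-0.145,-0.1313,0,0,0.54],[100,-0.21,-0.18,-0.1313,0,0,0.67],[100,-0.25,-0.215,-0.1313,0,0,0.8],[100,-0.29,-0.25,-0.1313,0,0,0.94],[100,-0.33,-0.285,-0.1313,0,0,1.07]]]}}

```text
t: 0.95
tcp_pos: [0.4297, 0.2905, 0.3272]
eef_rot: [-180.0, 0.0, 93.2]
wrist_force: [1.3, 1.3, 0.1]
finger_gap: 0.0854
```

```bash
python3 go.py 0.525 0.08 0.33 180 0 90
```

```text
d [-0.2156, 0.0832, -0.0026] w [-0.0, 0.0006, 0.0566] rows 4.6
```

>>> {"name": "drive_tool", "arguments": {"deltas": [[[100,-0.05,0.02,-0.002,0,0,0.02],[100,-0.095,0.04,-0.002,0,0,0.04],[100,-0.14,0.06,-0.002,0,0,0.056],[100,-0.18,0.075,-0.002,0,0,0.056],[100,-0.215,0.083,-0.002,0,0,0.056],[100,-0.215,0.083,-0.002,0,0,0.056],[100,-0.215,0.083,-0.002,0,0,0.056]]]}}

```text
t: 1.65
tcp_pos: [0.5248, 0.0801, 0.3292]
eef_rot: [-180.0, 0.0, 89.9]
wrist_force: [-0.2, 0.8, 0.1]
finger_gap: 0.0852
```

```bash
python3 - <<'E'
from h import *
import pickle
s=manip.sense();im=manip.get_image('wrist');cv2.imwrite('pics/w1.png',im[:,:,::-1]);pickle.dump(s,open('w1.pkl','wb'));print(s['tcp_pos'],s['eef_rot'],s['dq'].round(2))
E
python3 go.py 0.51 -0.34 0.35 180 0 82
```

```text
[0.52480951 0.08008114 0.32915756] [-1.79973669e+02  2.47376476e-02  8.99394705e+01] [ 2.04 -0.24  0.11  0.15 -0.08  0.38]
d [-0.4209, -0.0147, -0.0206] w [-0.0002, 0.0004, 0.1399] rows 8.4
```

View pics/w1.png

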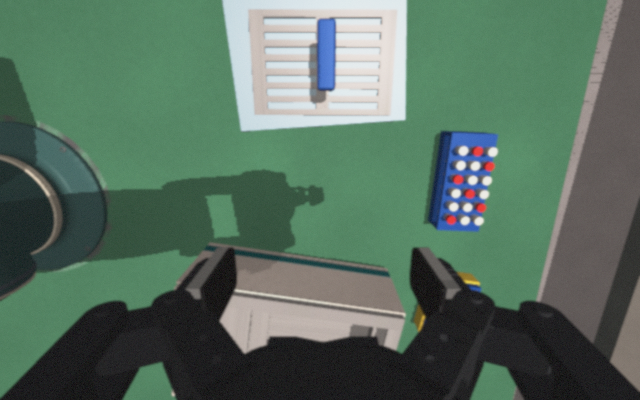

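The wrist view shows the shelf plate with corners near (250,10), (396,10), (389,115) and (254,114). The bar spans columns 318–335 and rows 18–91, and the bath casing lies at the bottom. Next is the bath view.

>>> {"name": "drive_tool", "arguments": {"deltas": [[[100,-0.05,-0.002,-0.01,0,0,0.02],[100,-0.1,-0.004,-0.02,0,0,0.04],[100,-0.15,-0.006,-0.02,0,0,0.06],[100,-0.2,-0.008,-0.02,0,0,0.08],[100,-0.25,-0.01,-0.02,0,0,0.1],[100,-0.3,-0.012,-0.02,0,0,0.12],[100,-0.35,-0.014,-0.02,0,0,0.14],[100,-0.39,-0.015,-0.02,0,0,0.14]]]}}

```text
t: 2.5
tcp_pos: [0.5098, -0.3102, 0.3494]
eef_rot: [180.0, 0.0, 82.0]
wrist_force: [0.4, 0.2, 0.2]
finger_gap: 0.0856
```

>>> {"name": "drive_tool", "arguments": {"deltas": [[[100,-0.02,0,0,0,0,0],[100,-0.03,0,0,0,0,0],[100,-0.03,0,0,0,0,0]]]}}

```text
t: 2.8
tcp_pos: [0.506, -0.3395, 0.3492]
eef_rot: [-180.0, 0.0, 82.0]
wrist_force: [-0.5, 0.2, -0.9]
finger_gap: 0.0855
```

Run:
```python
from h import *
import pickle
s=manip.sense();im=manip.get_image('wrist');cv2.imwrite('pics/w2.png',im[:,:,::-1]);pickle.dump(s,open('w2.pkl','wb'));print(s['tcp_pos'],s['eef_rot'],s['dq'].round(2))
cv2.imwrite('pics/w2c.png',cv2.resize(im[0:250,190:450,::-1],None,fx=3,fy=2.4) if 0 else cv2.resize(im[20:220,190:450,::-1],None,fx=3,fy=3,interpolation=cv2.INTER_CUBIC))
im=cv2.imread('pics/w1.png')
cv2.imwrite('pics/w1c.png',cv2.resize(im[0:130,210:420],None,fx=3.8,fy=3.8,interpolation=cv2.INTER_CUBIC))
```

```text
[ 0.50598938 -0.33951282  0.34919554] [-1.79978923e+02  5.94909566e-03  8.20290144e+01] [ 1.56 -1.18  0.61  0.46  0.13  0.92]
```

View pics/w2.png

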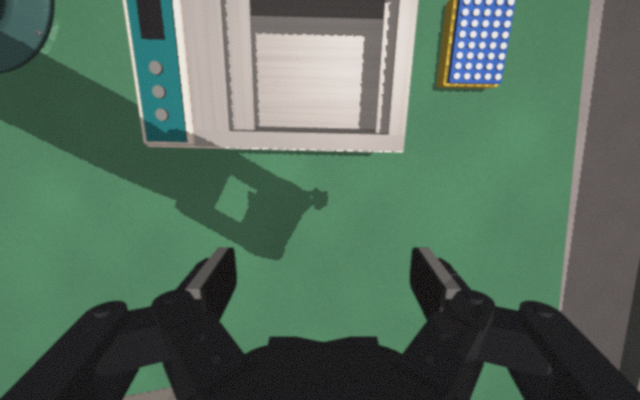

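View pics/w2c.png

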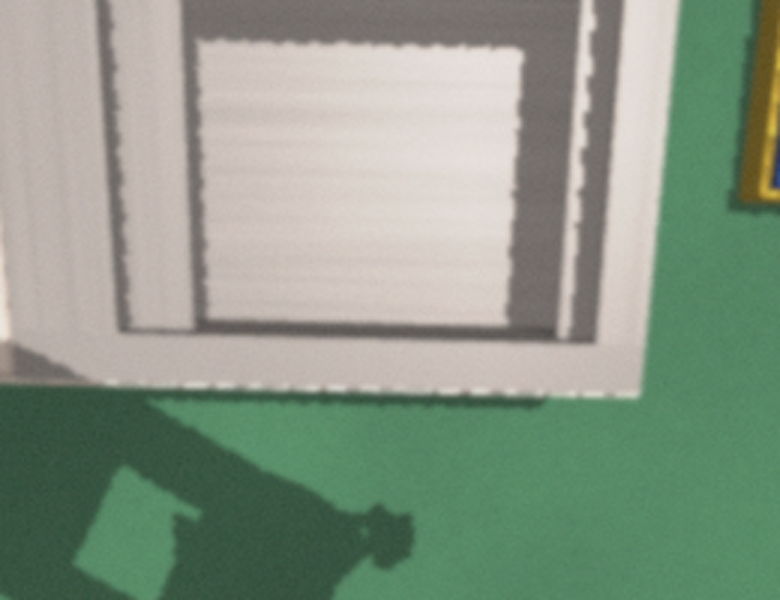

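View pics/w1c.png

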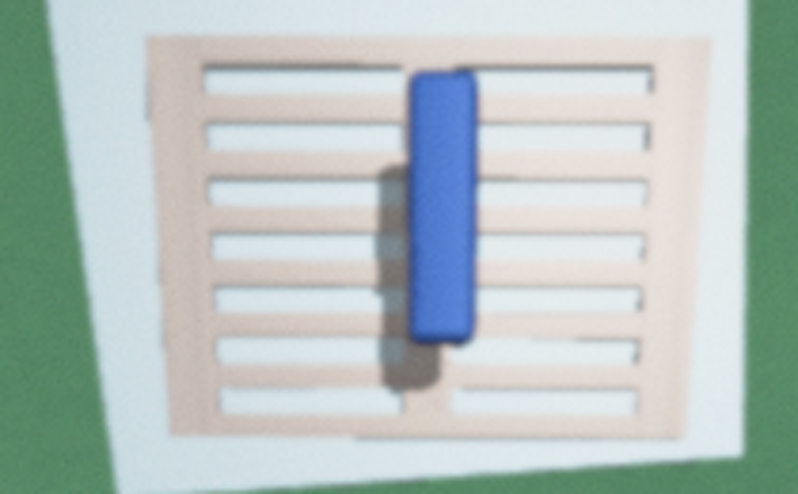

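The opening's far edge is cut off at the top of this view. The near corners are at about (230,130) and (388,134). I'll step toward +y for a second view.

>>> {"name": "drive_tool", "arguments": {"deltas": [[[100,0.04,-0.01,0,0,0,0],[100,0.08,-0.01,0,0,0,0],[100,0.1,-0.01,0,0,0,0],[100,0.1,-0.01,0,0,0,0],[100,0.1,-0.01,0,0,0,0]]]}}

```text
t: 3.35
tcp_pos: [0.5102, -0.237, 0.35]
eef_rot: [179.9, 0.0, 82.2]
wrist_force: [-0.8, -0.7, -0.0]
finger_gap: 0.0855
```

Run:
```python
from h import *
import pickle
s=manip.sense();im=manip.get_image('wrist');cv2.imwrite('pics/w3.png',im[:,:,::-1]);pickle.dump(s,open('w3.pkl','wb'));print(s['tcp_pos'],s['eef_rot'],s['dq'].round(2))
cv2.imwrite('pics/w3c.png',cv2.resize(im[25:225,190:450,::-1],None,fx=3,fy=3,interpolation=cv2.INTER_CUBIC))
```

```text
[ 0.51019959 -0.236979    0.34998355] [1.79946008e+02 2.79936074e-02 8.21964375e+01] [-1.72  0.89 -0.58 -0.13  0.02 -0.41]
```

View pics/w3c.png

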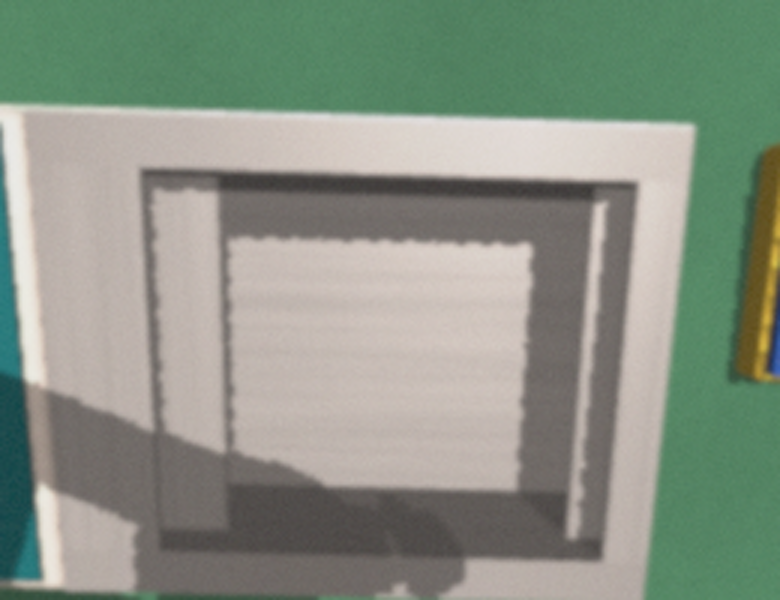

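```bash
cat > m2.py <<'E'
from h import *
import pickle
exec(open('m1.py').read().split("mod=np")[1].join(["mod=np",""]).split("print('bath scene'")[0])
def o(p,x,y,k): return (np.array(p)+.5)/k-.5+[x,y]
W=[None]+[cam('wrist',pickle.load(open(f'w{i}.pkl','rb'))) for i in (1,2,3)]
c3=[o(p,190,25,3) for p in [(160,549),(142,172),(637,183),(602,558)]]
c2={0:o((120,330),190,20,3),3:o((596,342),190,20,3)}
for i in c2: P,e=tri(W[3],c3[i],W[2],c2[i]);print('tri w2w3',i,P.round(4),round(e,4))
S,D=cam('scene'),cam('side')
sb=[o(p,135,110,5) for p in [(318,142),(588,178),(404,371),(103,318)]]
for i in range(4): P,e=tri(W[3],c3[i],S,sb[i]);print('tri w3 scene',i,P.round(4),round(e,4))
for z in (.148,.15,.152): print('w3',z,fit(mod,np.array([onz(W[3],p,z)[:2] for p in c3])))
print('scene',fit(mod,np.array([onz(S,p,.15)[:2] for p in sb])))
print('w2',[onz(W[2],c2[i],.15) for i in c2],[onz(W[3],c3[i],.15) for i in c2])
m2=np.array([[-.11,-.075],[-.11,.075],[.11,.075],[.11,-.075]])
c1=[o(p,210,0,3.8) for p in [(169,436),(147,37),(710,38),(683,439)]]
print('shelf',fit(m2,np.array([onz(W[1],p,.010)[:2] for p in c1])))
mb=np.array([[-.012,-.042],[-.012,.042],[.012,.042],[.012,-.042]])
b1=[o(p,210,0,3.8) for p in [(408,342),(409,71),(477,70),(473,342)]]
print('bar',fit(mb,np.array([onz(W[1],p,.093)[:2] for p in b1])))
print('slots', [onz(W[1],o(p,210,0,3.8),.01).round(4) for p in [(203,66),(652,66),(219,414),(637,414)]])
E
python3 m2.py
```

```text
tri w2w3 0 [ 0.3995 -0.2731  0.1503] 0.001
tri w2w3 3 [ 0.5947 -0.3054  0.1466] 0.0002
tri w3 scene 0 [ 0.3985 -0.2751  0.1477] 0.0024
tri w3 scene 1 [ 0.4249 -0.118   0.1501] 0.0005
tri w3 scene 2 [ 0.6187 -0.1488  0.1507] 0.0002
tri w3 scene 3 [ 0.5941 -0.3047  0.1513] 0.002
w3 0.148 (np.float64(-9.10914781341294), array([ 0.51009823, -0.21147321]), array([0.00094038, 0.00135655, 0.00061832, 0.00109223]))
w3 0.15 (np.float64(-9.109147813412957), array([ 0.51016266, -0.2112202 ]), array([0.0011413 , 0.0019902 , 0.00118894, 0.00159405]))
w3 0.152 (np.float64(-9.109147813412948), array([ 0.51022708, -0.21096719]), array([0.00162334, 0.00264155, 0.00183105, 0.00218941]))
scene (np.float64(-9.188368985666385), array([ 0.51020955, -0.21235147]), array([0.00428437, 0.00050369, 0.00198543, 0.00240055]))
w2 [array([ 0.3999267 , -0.27316767,  0.15      ]), array([ 0.59412616, -0.30508125,  0.15      ])] [array([ 0.39886094, -0.27324301,  0.15      ]), array([ 0.5939998 , -0.30415379,  0.15      ])]
shelf (np.float64(-0.2871470626998776), array([0.52473468, 0.22162466]), array([0.00098012, 0.00161766, 0.00100466, 0.0012097 ]))
bar (np.float64(-0.3626976808082585), array([0.52982261, 0.22145918]), array([0.00092714, 0.00131602, 0.00102963, 0.00107396]))
slots [array([0.4375, 0.2864, 0.01  ]), array([0.6122, 0.2863, 0.01  ]), array([0.4368, 0.1567, 0.01  ]), array([0.6132, 0.1567, 0.01  ])]
```

Bath: centre (0.510, −0.211), yaw −9.1°; rim corners triangulate to z ≈ 0.147–0.151, as stated. Shelf: centre (0.525, 0.2215), yaw −0.3°. Bar: centre (0.5295, 0.221), so its offset from the middle is about +5 mm. Next I'll go and grasp it.

```bash
python3 go.py 0.5293 0.2205 0.2 180 0 89.7
```

```text
d [0.4566, -0.0437, 0.1496] w [0.0005, 0.0004, -0.132] rows 9.6
```

>>> {"name": "drive_tool", "arguments": {"deltas": [[[100,0.045,-0.004,0,0,0,-0.01],[100,0.095,-0.008,0.01,0,0,-0.03],[100,0.14,-0.013,0.02,0,0,-0.05],[100,0.19,-0.018,0.03,0,0,-0.07],[100,0.235,-0.022,0.045,0,0,-0.09],[100,0.28,-0.027,0.06,0,0,-0.11],[100,0.325,-0.032,0.08,0,0,-0.13],[100,0.37,-0.036,0.1,0,0,-0.132]]]}}

```text
t: 4.2
tcp_pos: [0.525, 0.1351, 0.249]
eef_rot: [179.9, 0.0, 89.7]
wrist_force: [0.7, -0.8, 0.5]
finger_gap: 0.0852
```

```bash
python3 go.py 0.5293 0.2205 0.15 180 0 89.7
```

```text
d [0.0855, 0.0037, 0.099] w [0.001, 0.0005, 0.0] rows 2.6
```

>>> {"name": "drive_tool", "arguments": {"deltas": [[[100,0.03,0.001,0.03,0.001,0,0],[100,0.06,0.003,0.065,0.001,0,0],[100,0.0855,0.0037,0.099,0.001,0,0],[100,0.0855,0.0037,0.099,0.001,0,0],[100,0.0855,0.0037,0.099,0.001,0,0]]]}}

```text
t: 4.7
tcp_pos: [0.5292, 0.2203, 0.1496]
eef_rot: [-179.9, 0.1, 89.7]
wrist_force: [0.4, 0.4, 0.2]
finger_gap: 0.0854
```

```bash
python3 - <<'E'
from h import *
s=manip.sense();im=manip.get_image('wrist');cv2.imwrite('pics/w4.png',im[:,:,::-1])
c=cam('wrist',s);cc=.5293
print(s['tcp_pos'],s['eef_rot'])
E
python3 go.py 0.5293 0.2205 0.062 180 0 89.7
```

```text
[0.52923186 0.22029952 0.14956721] [-1.79927869e+02  6.67419790e-02  8.97294408e+01]
d [0.0005, -0.0005, 0.0889] w [0.0007, 0.0005, -0.0002] rows 1.8
```

View pics/w4.png

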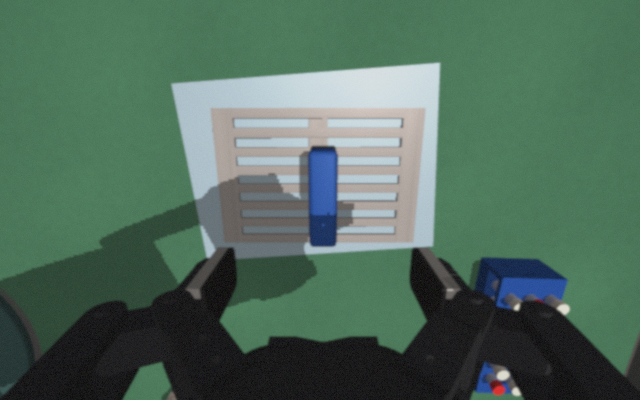

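The bar (columns 309–337, rows 147–246) sits centred between the fingers (234 and 412). I'll descend and close at 60 N.

>>> {"name": "drive_tool", "arguments": {"deltas": [[[100,0,0,0.03,0,0,0],[100,0,0,0.06,0,0,0],[100,0,0,0.08,0,0,0],[100,0,0,0.0885,0,0,0],[100,0,0,0.0885,0,0,0],[100,0,0,0.0885,0,0,0]]]}}

```text
t: 5.35
tcp_pos: [0.5307, 0.2198, 0.0642]
eef_rot: [179.8, -0.0, 89.7]
wrist_force: [1.1, 1.3, 0.1]
finger_gap: 0.0854
```

Run:
```python
from h import *
im=cv2.imread('pics/w4.png')
cv2.imwrite('pics/w4c.png',cv2.resize(im[90:260,195:440],None,fx=3,fy=3,interpolation=cv2.INTER_CUBIC))
print(manip.sense()['tcp_pos'],manip.sense()['wrist_force'])
```

```text
[0.53074711 0.21982447 0.06421049] [1.06772772 1.31182765 0.10849991]
```

View pics/w4c.png

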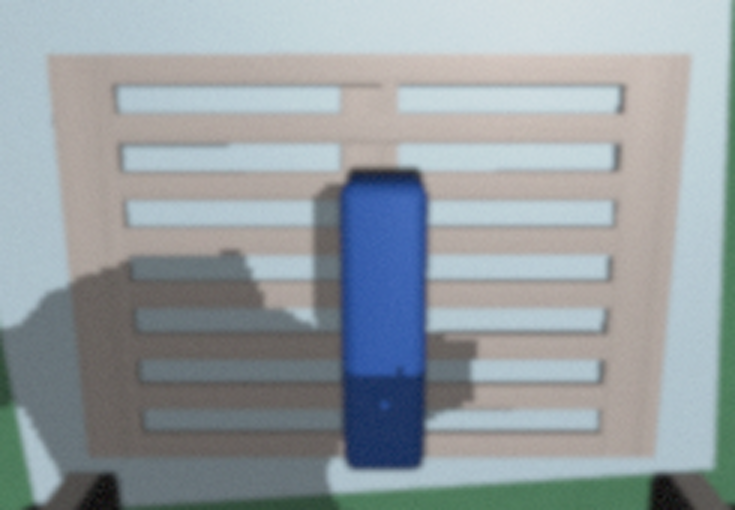

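>>> {"name": "drive_tool", "arguments": {"deltas": [[[70,0,0,0.0015,0,0,0],[45,0,0,0.0015,0,0,0],[20,0,0,0.0015,0,0,0],[10,0,0,0.0015,0,0,0],[0,0,0,0.0015,0,0,0],[0,0,0,0.0015,0,0,0],[0,0,0,0.0015,0,0,0],[0,0,0,0.0015,0,0,0]]], "force": 60}}

```text
t: 6.15
tcp_pos: [0.5307, 0.2198, 0.0627]
eef_rot: [179.8, -0.0, 89.7]
wrist_force: [0.5, -0.1, -0.9]
finger_gap: 0.0003
```

Run:
```python
from h import *
import pickle
def o(p,x,y,k): return (np.array(p)+.5)/k-.5+[x,y]
s={'tcp_pos':[0.52923186,0.22029952,0.14956721],'eef_rot':[-179.927869,.06674,89.72944]}
c=cam('wrist',s);f=lambda p,z:onz(c,o(p,195,90,3),z).round(4)
P=[(48,55),(691,55),(91,457),(656,457)]
print([f(p,.01) for p in P],np.mean([f(p,.01) for p in P],0))
print('slots',[f(p,.01) for p in [(114,85),(624,85),(142,432),(600,432)]],'centerbar',f((340,100),.01),f((398,100),.01))
print('bar',[f(p,.093) for p in [(342,186),(426,186),(346,467),(424,467)]])
s=manip.sense();print(s['tcp_pos'],s['eef_rot'],s['wrist_force'],s['ft_torque'],s['finger_gap'])
```

```text
[array([0.4164, 0.2968, 0.01  ]), array([0.6349, 0.2959, 0.01  ]), array([0.4164, 0.1475, 0.01  ]), array([0.6355, 0.1468, 0.01  ])] [0.5258  0.22175 0.01   ]
slots [array([0.438 , 0.2868, 0.01  ]), array([0.6129, 0.2862, 0.01  ]), array([0.437 , 0.1579, 0.01  ]), array([0.6131, 0.1574, 0.01  ])] centerbar [0.5154 0.2815 0.01  ] [0.5354 0.2815 0.01  ]
bar [array([0.5197, 0.2632, 0.093 ]), array([0.5416, 0.2631, 0.093 ]), array([0.5195, 0.1829, 0.093 ]), array([0.5418, 0.1829, 0.093 ])]
[0.53072988 0.21979769 0.06266957] [ 1.79849355e+02 -1.12692944e-02  8.96524960e+01] [ 0.46902814 -0.07961234 -0.90692333] [0.00111422 0.00328204 0.03060791] 0.00027502398167861275
```

The fingers shut completely without catching the bar, so I need to look.

Run:
```python
from h import *
ims=[manip.get_image(n) for n in ('wrist','scene','side')]
cv2.imwrite('pics/w5.png',ims[0][:,:,::-1])
a=cv2.resize(ims[1][120:270,310:450,::-1],(400,428),interpolation=cv2.INTER_CUBIC);b=cv2.resize(ims[2][120:260,200:340,::-1],(400,428),interpolation=cv2.INTER_CUBIC)
cv2.imwrite('pics/v5.png',np.hstack([a,b]))
```

```text
(no output)
```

View pics/v5.png

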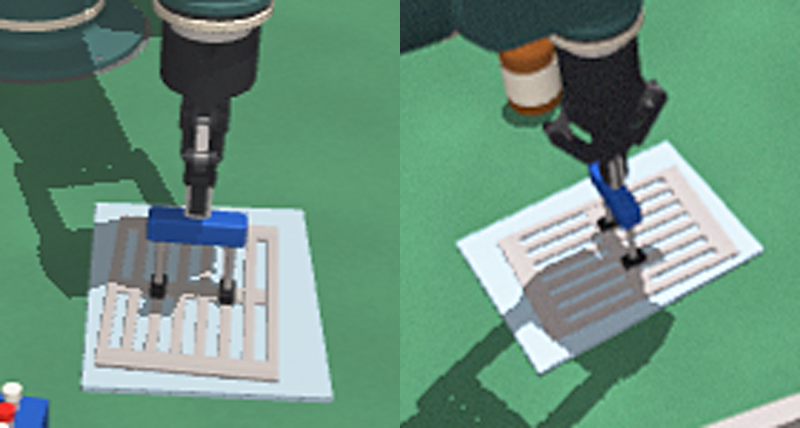

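View pics/w5.png

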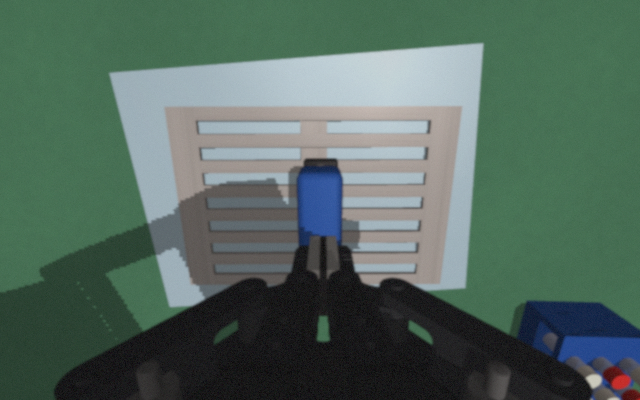

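Run:
```python
from h import *
s=manip.sense();R,p=tool(s);print(s['q'],p)
for n in('scene','side'):
    print(n,proj(cam(n),[p,p-[0,0,-.019],p+[0,0,.03]]).round(1))
    im=manip.get_image(n)
    cv2.imwrite(f'pics/x_{n}.png',cv2.resize(im[140:240,340:430,::-1] if n=='scene' else im[120:220,240:330,::-1],None,fx=6,fy=6,interpolation=cv2.INTER_CUBIC))
```

```text
[ 1.99753881e+01 -1.92228254e+00  1.04279580e+02 -4.18118918e-02
  7.74960871e+01  2.03318676e+01] [0.53075312 0.21980831 0.06267955]
scene [[378.1 205.8]
 [378.5 199.3]
 [378.8 195.6]]
side [[276.1 187.2]
 [275.5 182.6]
 [275.1 180. ]]
```

View pics/x_scene.png

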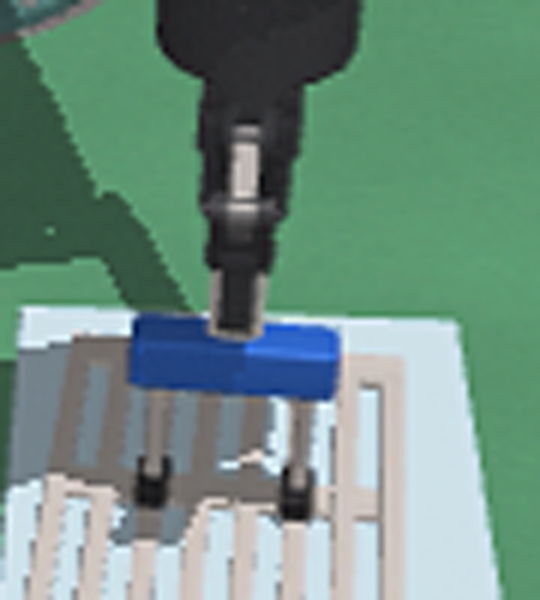

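View pics/x_side.png

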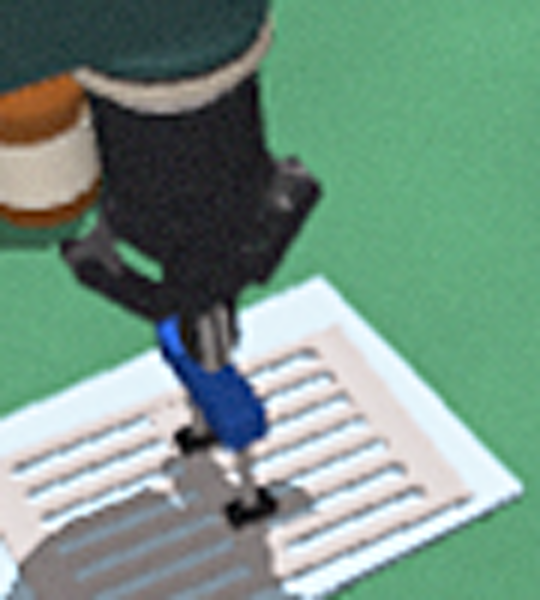

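Run:
```python
from h import *
p=np.array([0.28668779, 0.61082854, 0.19816721]);R=Ro.from_euler('xyz',[-179.93,0,154.86],degrees=True).as_matrix()
for dz in (0,-.013,-.03,-.045):
  for y in(-.0427,.0427):
    print(dz,y,proj(cam('scene'),p+R@np.array([0,y,dz])).round(1),proj(cam('side'),p+R@np.array([0,y,dz])).round(1))
im=cv2.imread('pics/scene0.png');jm=cv2.imread('pics/side0.png')
cv2.imwrite('pics/f0.png',np.hstack([cv2.resize(im[60:120,510:590],(480,360),interpolation=cv2.INTER_CUBIC)[:, :400],cv2.resize(jm[50:110,100:160],(360,360),interpolation=cv2.INTER_CUBIC)]))
# wrist view of finger tip plane, now shut
c=CM['wrist'];K=c['camera_matrix'];H=np.linalg.inv(c['hand_eye'])
for z in(0,-.013,-.03):
    x=H@np.array([0,0,z,1]);x=K@x[:3];print('tip shut',z,(x[:2]/x[2]).round(1))
    x=H@np.array([0,.0427,z,1]);x=K@x[:3];print('tip open',z,(x[:2]/x[2]).round(1))
```

```text
0 -0.0427 [[520.3 117.1]] [[143.9 117.3]]
0 0.0427 [[554.9 124.7]] [[150.1 102.1]]
-0.013 -0.0427 [[521.5 112.5]] [[142.3 113.7]]
-0.013 0.0427 [[556.4 119.9]] [[148.7  98.5]]
-0.03 -0.0427 [[523.1 106.4]] [[140.3 108.9]]
-0.03 0.0427 [[558.4 113.7]] [[146.8  93.8]]
-0.045 -0.0427 [[524.5 100.9]] [[138.4 104.5]]
-0.045 0.0427 [[560.1 108. ]] [[145.1  89.5]]
tip shut 0 [320.5 230.9]
tip open 0 [387.4 231. ]
tip shut -0.013 [320.4 239.4]
tip open -0.013 [391.9 239.5]
tip shut -0.03 [320.1 252.6]
tip open -0.03 [399.  252.7]
```

View pics/f0.png

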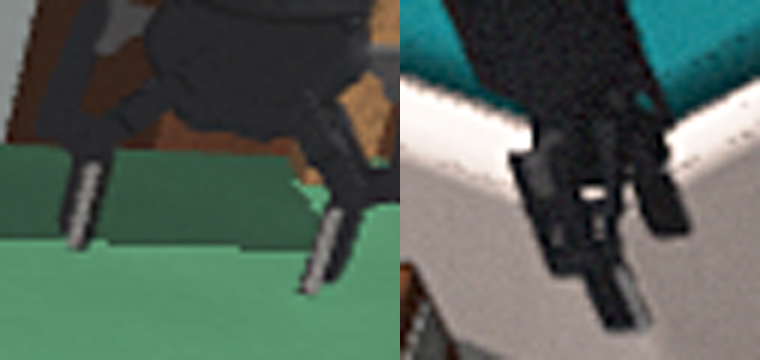

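Two camera views agree on the cause. The real fingertips sit about 31 mm behind the reported TCP: −45 mm when open at the start, and about −31 mm shut now, where the tips rest on the bar top at z ≈ 0.093. That contradicts the interface text, and from here I trust the cameras. The grasp point is therefore about 50 mm behind the reported TCP, so I'll regrasp at TCP z ≈ 0.031.

>>> {"name": "drive_tool", "arguments": {"deltas": [[[0,0,0,-0.015,0,0,0],[100,0,-0.0005,-0.03,0,0,0],[100,0,-0.0005,-0.03,0,0,0],[100,0,-0.0005,-0.03,0,0,0],[100,0,-0.0005,-0.03,0,0,0],[100,0,-0.0005,-0.03,0,0,0],[100,0,-0.0005,-0.03,0,0,0]]]}}

```text
t: 7.1
tcp_pos: [0.53, 0.2198, 0.0923]
eef_rot: [179.9, -0.0, 89.7]
wrist_force: [-0.2, 0.4, -0.2]
finger_gap: 0.0845
```

```bash
python3 go.py 0.5302 0.2208 0.031 180 0 89.7
python3 - <<'E'
from h import *
im=manip.get_image('wrist');cv2.imwrite('pics/w6.png',im[:,:,::-1])
im=manip.get_image('scene');cv2.imwrite('pics/s6.png',cv2.resize(im[120:270,310:450,::-1],None,fx=4,fy=4))
E
```

```text
d [0.001, 0.0001, 0.0613] w [0.0021, -0.0001, -0.0009] rows 1.2
```

View pics/w6.png

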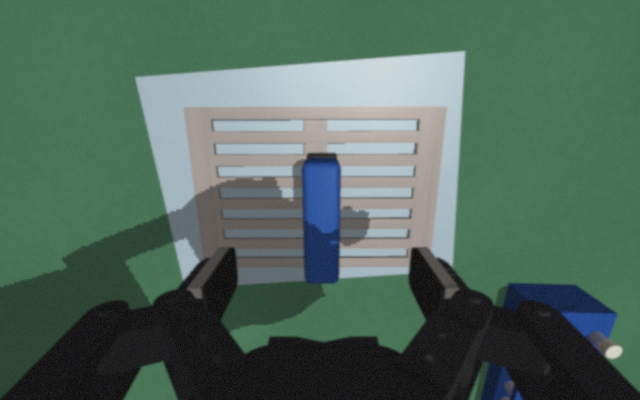

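View pics/s6.png

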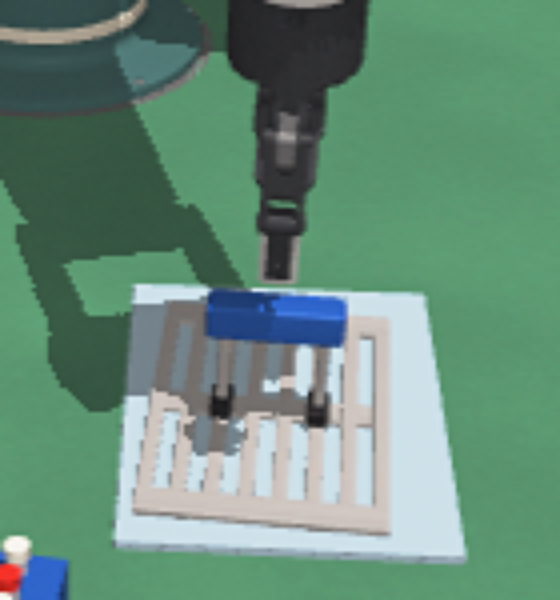

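The shelf is undisturbed, the open fingers are above the bar, and the bar (columns 303–340) is centred between them. I'll descend and close.

>>> {"name": "drive_tool", "arguments": {"deltas": [[[100,0.001,0,0.03,0.002,0,0],[100,0.001,0,0.045,0.002,0,0],[100,0.001,0,0.055,0.002,0,0],[100,0.001,0,0.061,0.002,0,0],[70,0.001,0,0.061,0.002,0,0],[40,0.001,0,0.061,0.002,0,0],[20,0.001,0,0.061,0.002,0,0],[0,0.001,0,0.061,0.002,0,0]]], "force": 60}}

```text
t: 8.0
tcp_pos: [0.5305, 0.2209, 0.0321]
eef_rot: [179.9, -0.0, 89.7]
wrist_force: [-0.6, -0.4, -0.5]
finger_gap: 0.0282
```

>>> {"name": "drive_tool", "arguments": {"deltas": [[[0,0,0,0,0,0,0],[0,0,0,0,0,0,0],[0,0,0,0,0,0,0]]]}}

```text
t: 8.3
tcp_pos: [0.5306, 0.2209, 0.0323]
eef_rot: [179.9, -0.0, 89.7]
wrist_force: [0.1, 0.1, 1.0]
finger_gap: 0.0231
```

Run:
```python
from h import *
s=manip.sense();print({k:np.round(s[k],3) for k in s if k in('tcp_pos','eef_rot','wrist_force','ft_torque','finger_gap')})
im=manip.get_image('scene');cv2.imwrite('pics/s7.png',cv2.resize(im[120:270,310:450,::-1],None,fx=4,fy=4))
```

```text
{'tcp_pos': array([0.531, 0.221, 0.032]), 'eef_rot': array([ 1.79923e+02, -2.90000e-02,  8.96510e+01]), 'wrist_force': array([0.091, 0.11 , 0.983]), 'ft_torque': array([-0.01 ,  0.116, -0.011]), 'finger_gap': np.float64(0.023)}
```

View pics/s7.png

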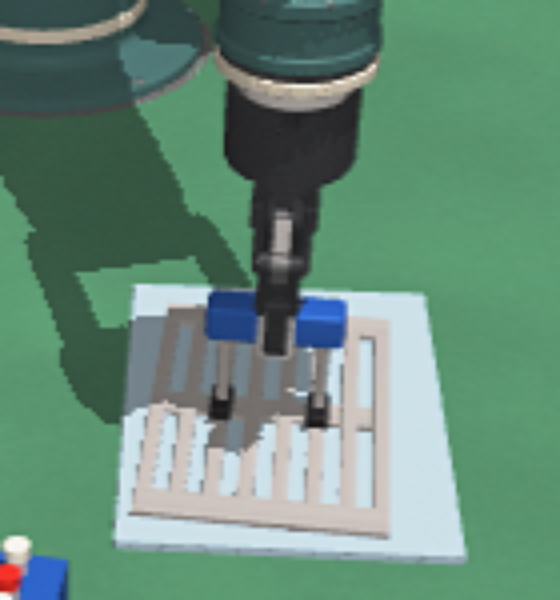

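The gap is 23 mm and the bar is held mid-height. I'll write a planner for shelf pose in the bath frame, then lift.

```bash
cat > plan.py <<'E'
# usage: plan.py Ax Az theta [dy] [dyaw]  (mm, deg, bath frame; A = edge_a lower edge middle)
import sys
from h import *
BP=np.array([.5102,-.2113,0]);BY=-9.12
OFF=np.array([.0008,-.005,.0263])   # shelf origin in tool frame
RTS=np.array([[0,1,0],[1,0,0],[0,0,-1.]])  # shelf axes in tool frame (cols)
RB=Ro.from_euler('z',BY,degrees=True).as_matrix()
def target(Ax,Az,th,dy=0,dyaw=0):
    Rs=Ro.from_euler('z',BY+dyaw,degrees=True).as_matrix()@Ro.from_euler('y',-th,degrees=True).as_matrix()
    A=BP+RB@(np.array([Ax,dy,Az])/1000)
    o=A+Rs@np.array([.11,0,0])
    Rt=Rs@RTS.T
    return o-Rt@OFF,Rt
def state():
    s=manip.sense();R,p=tool(s)
    Rs=RB.T@R@RTS;o=RB.T@(p+R@OFF-BP)
    A=o+Rs@[-.11,0,0];B=o+Rs@[.11,0,0]
    th=np.degrees(np.arcsin(Rs[2,0]));yaw=np.degrees(np.arctan2(Rs[1,0],Rs[0,0]));roll=np.degrees(np.arcsin(Rs[2,1]))
    print('t',round(s['t'],2),'A',(A*1e3).round(1),'B',(B*1e3).round(1),'th %.2f yaw %.2f roll %.2f'%(th,yaw,roll),'F',(RB.T@s['wrist_force']).round(1),'M',(RB.T@s['ft_torque']).round(2),'gap %.4f'%s['finger_gap'])
    return R,p
if __name__=='__main__':
    R,p=state()
    if len(sys.argv)>1:
        P,Rt=target(*[float(x) for x in sys.argv[1:]])
        d=R.T@(P-p);w=Ro.from_matrix(R.T@Rt).as_rotvec()
        print('d',d.round(4).tolist(),'w',w.round(4).tolist(),'rows %.1f %.1f'%(np.linalg.norm(d)/.05,np.degrees(np.linalg.norm(w))/8.59),'tcp',P.round(3))
E
python3 plan.py -90 200 15
```

```text
t 8.35 A [-162.1  413.3    5.8] B [ 55.3 446.8   6.1] th 0.08 yaw 8.77 roll 0.03 F [-0.2 -0.7  0.8] M [-0.08  0.18 -0.03] gap 0.0232
d [-0.4352, -0.0035, -0.2231] w [-0.26, -0.0206, 0.1521] rows 9.8 2.0 tcp [ 0.524 -0.214  0.255]
```

>>> {"name": "drive_tool", "arguments": {"deltas": [[[0,0,0,-0.005,0,0,0],[0,0,0,-0.015,0,0,0],[0,0,0,-0.04,0,0,0],[0,0,0,-0.08,0,0,0],[0,0,0,-0.12,0,0,0],[0,0,0,-0.16,0,0,0],[0,0,0,-0.2,0,0,0],[0,0,0,-0.22,0,0,0]]]}}

```text
t: 9.15
tcp_pos: [0.5306, 0.2209, 0.257]
eef_rot: [179.7, -0.1, 89.7]
wrist_force: [0.5, -0.0, -5.6]
finger_gap: 0.023
```

```bash
python3 plan.py -85 200 15
```

```text
t 9.15 A [-162.   413.3  230. ] B [ 55.4 446.9 231.2] th 0.31 yaw 8.77 roll 0.11 F [ 0.5  0.1 -5.6] M [ 0.05 -0.02  0.01] gap 0.0230
d [-0.4361, 0.0011, 0.0009] w [-0.2561, -0.0224, 0.1519] rows 8.7 2.0 tcp [ 0.529 -0.215  0.255]
```

Lifted, about 5.6 N. Now I'll carry it over the bath and tilt it on the way.

>>> {"name": "drive_tool", "arguments": {"deltas": [[[0,-0.03,0,-0.02,-0.02,-0.002,0.012],[0,-0.075,0,-0.02,-0.05,-0.005,0.03],[0,-0.12,0,-0.02,-0.08,-0.008,0.05],[0,-0.165,0,-0.02,-0.12,-0.011,0.07],[0,-0.21,0,-0.02,-0.15,-0.014,0.09],[0,-0.255,0,-0.015,-0.18,-0.017,0.11],[0,-0.3,0,-0.01,-0.22,-0.02,0.13],[0,-0.345,0,-0.005,-0.256,-0.022,0.152]]]}}

```text
t: 9.95
tcp_pos: [0.5278, -0.1257, 0.2618]
eef_rot: [164.9, -0.0, 80.8]
wrist_force: [1.0, 0.8, -6.1]
finger_gap: 0.0228
```

```bash
python3 plan.py -85 200 15
```

```text
t 9.95 A [-100.4   88.2  206.4] B [112.   88.  263.7] th 15.10 yaw -0.04 roll 0.00 F [ 0.8  1.  -6.1] M [ 0.07  0.33 -0.02] gap 0.0228
d [-0.0881, 0.0133, 0.0104] w [0.0017, 0.0001, -0.0007] rows 1.8 0.0 tcp [ 0.529 -0.215  0.255]
```

>>> {"name": "drive_tool", "arguments": {"deltas": [[[0,-0.035,0.005,0.004,0.0017,0,0],[0,-0.065,0.01,0.008,0.0017,0,0],[0,-0.0881,0.0133,0.0104,0.0017,0,0],[0,-0.0881,0.0133,0.0104,0.0017,0,0],[0,-0.0881,0.0133,0.0104,0.0017,0,0],[0,-0.0881,0.0133,0.0104,0.0017,0,0]]]}}

```text
t: 10.55
tcp_pos: [0.529, -0.2144, 0.2555]
eef_rot: [165.0, -0.0, 80.9]
wrist_force: [0.3, 0.7, -4.7]
finger_gap: 0.0233
```

```bash
python3 plan.py -85 162 15
python3 - <<'E'
from h import *
for n in('scene','side'):
    im=manip.get_image(n);cv2.imwrite(f'pics/{n}8.png',cv2.resize(im[90:250,120:310,::-1] if n=='scene' else im[180:390,225:445,::-1],None,fx=3.5,fy=3.5 if n=='scene' else 2.8,interpolation=cv2.INTER_CUBIC))
E
```

```text
t 10.55 A [-85.2   0.7 200.3] B [127.3   0.7 257.3] th 15.00 yaw -0.01 roll 0.01 F [ 0.1  0.7 -4.7] M [-0.01  0.46 -0.01] gap 0.0233
d [-0.0007, -0.0097, 0.0371] w [0.0001, -0.0001, -0.0002] rows 0.8 0.0 tcp [ 0.529 -0.215  0.217]
```

View pics/scene8.png

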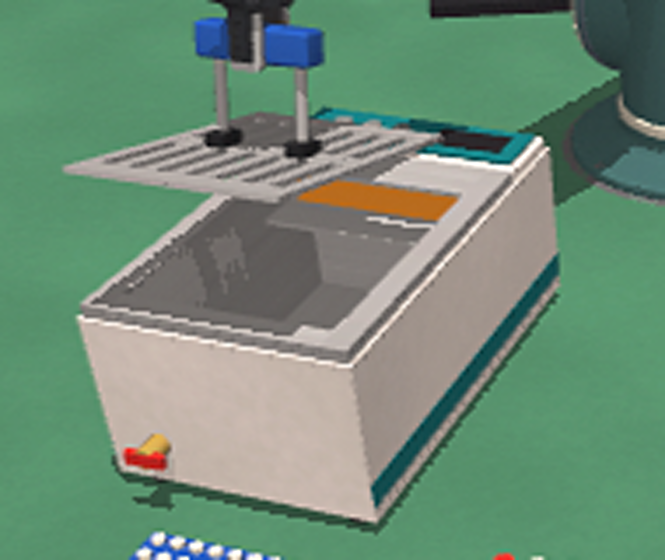

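View pics/side8.png

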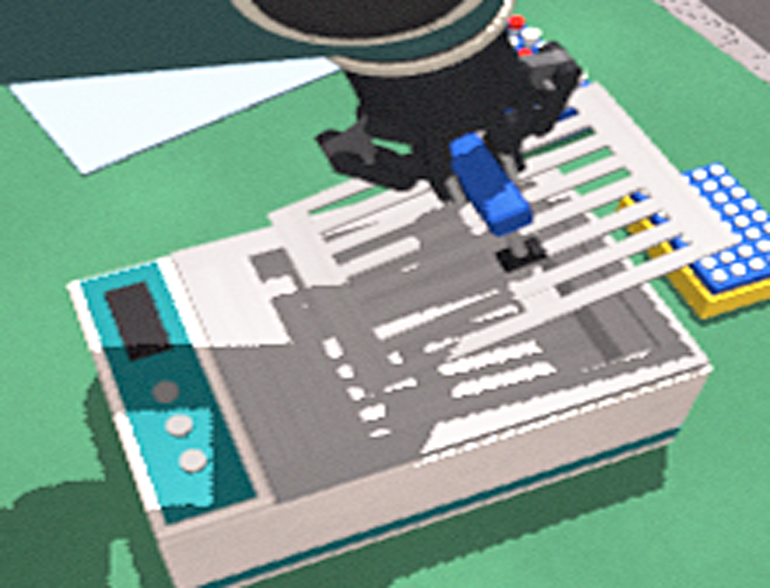

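The shelf hangs tilted over the bath with its low end towards the panel, as intended. Now I'll lower the low end into the opening.

>>> {"name": "drive_tool", "arguments": {"deltas": [[[0,-0.0007,-0.003,0.012,0,0,0],[0,-0.0007,-0.0065,0.025,0,0,0],[0,-0.0007,-0.0097,0.0371,0,0,0],[0,-0.0007,-0.0097,0.0371,0,0,0],[0,-0.0007,-0.0097,0.0371,0,0,0]]]}}

```text
t: 11.15
tcp_pos: [0.5292, -0.2149, 0.2167]
eef_rot: [165.0, -0.0, 80.9]
wrist_force: [0.3, -0.3, -5.0]
finger_gap: 0.0233
```

```bash
python3 plan.py -85 128 15
python3 - <<'E'
from h import *
for n in('scene','side'):
    im=manip.get_image(n);cv2.imwrite(f'pics/{n}9.png',cv2.resize(im[90:250,120:310,::-1] if n=='scene' else im[180:390,225:445,::-1],None,fx=4,fy=3.7 if n=='scene' else 2.8,interpolation=cv2.INTER_CUBIC))
E
```

```text
t 11.15 A [-85.    0.2 161.6] B [127.5   0.3 218.4] th 14.98 yaw 0.02 roll 0.02 F [ 0.4 -0.3 -5. ] M [ 0.01  0.39 -0.  ] gap 0.0233
d [-0.0002, -0.0087, 0.0324] w [-0.0004, -0.0004, 0.0003] rows 0.7 0.0 tcp [ 0.529 -0.215  0.183]
```

View pics/scene9.png

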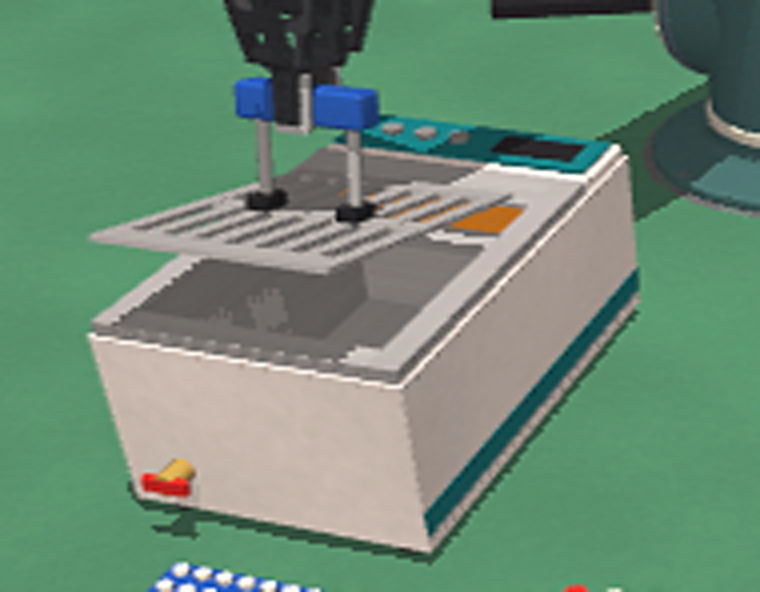

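View pics/side9.png

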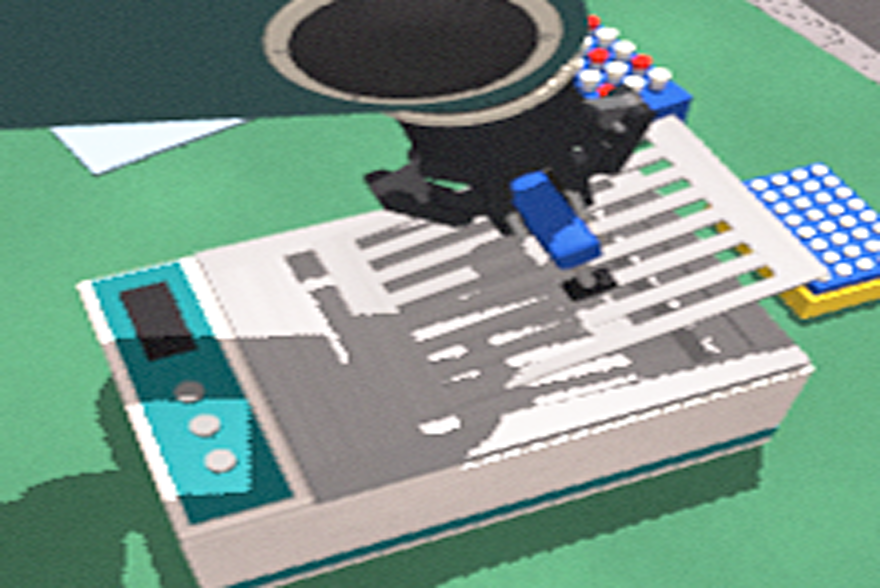

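Run:
```python
from plan import *
R,p=state()
sh=lambda v:p+R@(OFF+RTS@np.array(v))
for n,v in (('A+y',[-.11,.075,.004]),('B+y',[.11,.075,.004]),('B-y',[.11,-.075,.004])):
    print(n,proj(cam('scene'),sh(v)).round(1),proj(cam('side'),sh(v)).round(1))
S,D=cam('scene'),cam('side')
for n,a,b,v in(('B-y',(143,154.3),(431.25,278.2),[.11,-.075,.004]),('B+y',(202.5,162.4),(388.75,222.1),[.11,.075,.004])):
    P,e=tri(S,a,D,b);print(n,(RB.T@(P-BP)*1e3).round(1),(RB.T@(sh(v)-BP)*1e3).round(1),round(e,4))
```

```text
t 11.25 A [-84.6   0.  162.5] B [1.278e+02 1.000e-01 2.196e+02] th 15.06 yaw 0.02 roll -0.01 F [-0.1 -0.2 -5.6] M [0.01 0.38 0.03] gap 0.0230
A+y [[248.  141.7]] [[302.1 266. ]]
B+y [[202.1 161.8]] [[393.1 220.4]]
B-y [[142.1 152.2]] [[431.8 276.5]]
B-y [126.4 -74.9 217.8] [126.8 -74.9 223.5] 0.0008
B+y [119.6  74.6 219.2] [126.8  75.1 223.5] 0.0061
```

Image picks agree to about 1–2 px laterally, though they put the far edge up to 5 mm lower than my model. I'll find the ledge height by touch. Lowering to nominal 128.

>>> {"name": "drive_tool", "arguments": {"deltas": [[[0,0,-0.003,0.011,0,0,0],[0,0,-0.006,0.022,0,0,0],[0,0,-0.0085,0.032,0,0,0],[0,0,-0.0085,0.032,0,0,0],[0,0,-0.0085,0.032,0,0,0],[0,0,-0.0085,0.032,0,0,0]]]}}

```text
t: 11.85
tcp_pos: [0.5297, -0.2152, 0.1852]
eef_rot: [164.9, 0.0, 80.9]
wrist_force: [0.2, -0.1, -4.6]
finger_gap: 0.0233
```

```bash
python3 plan.py -104 125 15
```

```text
t 11.85 A [-84.3  -0.  129.8] B [1.281e+02 1.000e-01 1.871e+02] th 15.09 yaw 0.02 roll -0.02 F [ 0.3 -0.  -4.6] M [-0.02  0.38 -0.01] gap 0.0233
d [-0.0, -0.0203, -0.0003] w [0.0017, 0.0002, 0.0004] rows 0.4 0.0 tcp [ 0.51  -0.212  0.18 ]
```

>>> {"name": "drive_tool", "arguments": {"deltas": [[[0,0,-0.006,0,0,0,0],[0,0,-0.012,0,0,0,0],[0,0,-0.018,0,0,0,0],[0,0,-0.0203,0,0,0,0],[0,0,-0.0203,0,0,0,0]]]}}

```text
t: 12.35
tcp_pos: [0.51, -0.2121, 0.1799]
eef_rot: [164.9, 0.0, 80.9]
wrist_force: [0.7, -0.5, -4.8]
finger_gap: 0.0233
```

```bash
python3 plan.py -104 119 14
python3 - <<'E'
from h import *
im=manip.get_image('scene');cv2.imwrite(f'pics/scene10.png',cv2.resize(im[90:250,120:310,::-1],None,fx=4,fy=3.7,interpolation=cv2.INTER_CUBIC))
E
```

```text
t 12.35 A [-104.2   -0.   124.6] B [108.2  -0.  181.9] th 15.11 yaw 0.01 roll -0.02 F [ 0.8 -0.4 -4.8] M [ 0.02  0.4  -0.05] gap 0.0233
d [0.0, -0.0008, 0.0077] w [0.0194, 0.0004, 0.0002] rows 0.2 0.1 tcp [ 0.511 -0.212  0.172]
```

View pics/scene10.png

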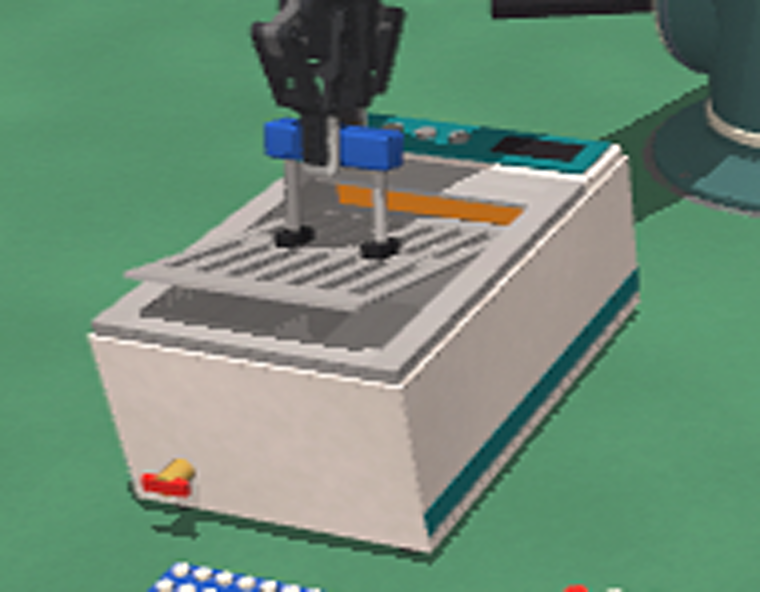

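The low end is in the pocket, in front of the orange strip (340–525, 185–222 in the crop). Now easing down to find the ledge.

>>> {"name": "drive_tool", "arguments": {"deltas": [[[0,0,-0.0004,0.002,0.005,0,0],[0,0,-0.0008,0.0035,0.01,0,0],[0,0,-0.0008,0.0047,0.015,0,0],[0,0,-0.0008,0.0055,0.0194,0,0],[0,0,-0.0008,0.0055,0.0194,0,0]]]}}

```text
t: 12.9
tcp_pos: [0.511, -0.2122, 0.1742]
eef_rot: [166.0, 0.0, 80.9]
wrist_force: [-0.4, 0.2, -5.8]
finger_gap: 0.0229
```

```bash
python3 plan.py -104 117 14
```

```text
t 12.9 A [-104.3   -0.   120.9] B [109.2   0.  174. ] th 13.97 yaw 0.02 roll -0.02 F [-0.4  0.1 -5.8] M [-0.    0.41  0.01] gap 0.0229
d [0.0, -0.0007, 0.0038] w [-0.0006, 0.0003, 0.0003] rows 0.1 0.0 tcp [ 0.511 -0.212  0.17 ]
```

>>> {"name": "drive_tool", "arguments": {"deltas": [[[0,0,-0.0002,0.001,0,0,0],[0,0,-0.0004,0.002,0,0,0],[0,0,-0.0006,0.003,0,0,0],[0,0,-0.0006,0.003,0,0,0]]]}}

```text
t: 13.3
tcp_pos: [0.5111, -0.2122, 0.171]
eef_rot: [166.0, 0.0, 80.9]
wrist_force: [-0.1, -0.5, -4.6]
finger_gap: 0.0231
```

```bash
python3 plan.py -104 115 14
```

```text
t 13.3 A [-104.2   -0.   117.8] B [1.093e+02 1.000e-01 1.708e+02] th 13.96 yaw 0.02 roll -0.02 F [ 0.  -0.5 -4.6] M [-0.    0.43 -0.01] gap 0.0231
d [-0.0, -0.0005, 0.0027] w [-0.0007, 0.0002, 0.0003] rows 0.1 0.0 tcp [ 0.511 -0.212  0.168]
```

>>> {"name": "drive_tool", "arguments": {"deltas": [[[0,0,-0.0002,0.0008,0,0,0],[0,0,-0.0003,0.0015,0,0,0],[0,0,-0.0003,0.0015,0,0,0]]]}}

```text
t: 13.6
tcp_pos: [0.5112, -0.2122, 0.1695]
eef_rot: [166.0, 0.0, 80.9]
wrist_force: [-0.2, -0.5, -4.7]
finger_gap: 0.0233
```

>>> {"name": "drive_tool", "arguments": {"deltas": [[[0,0,-0.0002,0.0005,0,0,0],[0,0,-0.0002,0.001,0,0,0],[0,0,-0.0002,0.001,0,0,0]]]}}

```text
t: 13.9
tcp_pos: [0.5115, -0.2122, 0.169]
eef_rot: [166.0, 0.0, 80.9]
wrist_force: [1.2, 1.4, -0.3]
finger_gap: 0.0233
```

```bash
python3 plan.py -104 115 14
```

```text
t 13.9 A [-103.8    0.   115.6] B [1.096e+02 1.000e-01 1.689e+02] th 14.01 yaw 0.03 roll -0.02 F [ 0.9  1.6 -0.3] M [ 0.12  0.49 -0.01] gap 0.0233
d [-0.0001, -0.0003, 0.0006] w [0.0002, 0.0003, 0.0004] rows 0.0 0.0 tcp [ 0.511 -0.212  0.168]
```

The ledge is felt at model z ≈ 115.8 against 116 stated, so the model is within 0.3 mm. I'll lift 1 mm clear and push towards the strip.

```bash
python3 plan.py -107 117.2 13
```

```text
t 13.9 A [-103.8    0.   115.6] B [1.096e+02 1.000e-01 1.689e+02] th 14.01 yaw 0.03 roll -0.02 F [ 0.9  1.6 -0.3] M [ 0.12  0.49 -0.01] gap 0.0233
d [-0.0001, -0.0023, -0.0003] w [0.0176, 0.0003, 0.0004] rows 0.0 0.1 tcp [ 0.509 -0.212  0.169]
```

>>> {"name": "drive_tool", "arguments": {"deltas": [[[0,0,0,-0.0015,0,0,0],[0,0,-0.001,-0.001,0.008,0,0],[0,0,-0.0023,-0.0003,0.0176,0.0003,0.0004],[0,0,-0.0023,-0.0003,0.0176,0.0003,0.0004]]]}}

```text
t: 14.3
tcp_pos: [0.509, -0.2119, 0.1683]
eef_rot: [167.1, -0.0, 80.9]
wrist_force: [-0.2, 0.3, -5.4]
finger_gap: 0.0231
```

```bash
python3 plan.py -111 117.2 13
```

```text
t 14.3 A [-1.073e+02  1.000e-01  1.169e+02] B [1.072e+02 1.000e-01 1.661e+02] th 12.93 yaw -0.00 roll 0.01 F [-0.3  0.3 -5.4] M [0.05 0.28 0.02] gap 0.0231
d [-0.0001, -0.0036, -0.0013] w [-0.0012, -0.0002, -0.0001] rows 0.1 0.0 tcp [ 0.505 -0.211  0.169]
```

>>> {"name": "drive_tool", "arguments": {"deltas": [[[0,0,-0.001,-0.0004,0,0,0],[0,0,-0.002,-0.0007,0,0,0],[0,0,-0.003,-0.001,0,0,0],[0,0,-0.0036,-0.0013,0,0,0],[0,0,-0.0036,-0.0013,0,0,0]]]}}

```text
t: 14.8
tcp_pos: [0.5054, -0.2113, 0.1688]
eef_rot: [167.0, -0.0, 80.9]
wrist_force: [2.7, -1.7, -6.7]
finger_gap: 0.0227
```

```bash
python3 plan.py -117 117.2 13
```

```text
t 14.8 A [-1.110e+02  1.000e-01  1.174e+02] B [103.4   0.  166.7] th 12.96 yaw -0.01 roll 0.01 F [ 2.9 -1.2 -6.7] M [-0.06 -0.5  -0.11] gap 0.0227
d [-0.0, -0.006, -0.0012] w [-0.0007, -0.0001, -0.0002] rows 0.1 0.0 tcp [ 0.499 -0.21   0.169]
```

Strip contact: 2.9 N at A.x ≈ −111. I'll push on.

>>> {"name": "drive_tool", "arguments": {"deltas": [[[0,0,-0.0015,-0.0003,0,0,0],[0,0,-0.003,-0.0006,0,0,0],[0,0,-0.0045,-0.001,0,0,0],[0,0,-0.006,-0.0012,0,0,0],[0,0,-0.006,-0.0012,0,0,0]]]}}

```text
t: 15.3
tcp_pos: [0.4993, -0.2103, 0.1688]
eef_rot: [167.0, -0.0, 80.9]
wrist_force: [4.1, -1.6, -5.4]
finger_gap: 0.0229
```

```bash
python3 plan.py -120 117.2 13
```

```text
t 15.3 A [-117.1    0.   117.3] B [ 97.3  -0.  166.8] th 12.98 yaw -0.01 roll 0.00 F [ 4.3 -0.9 -5.4] M [-0.1  -0.81 -0.17] gap 0.0229
d [-0.0, -0.0029, -0.0005] w [-0.0003, -0.0, -0.0002] rows 0.1 0.0 tcp [ 0.496 -0.21   0.169]
```

>>> {"name": "drive_tool", "arguments": {"deltas": [[[0,0,-0.001,-0.0002,0,0,0],[0,0,-0.002,-0.0004,0,0,0],[0,0,-0.0029,-0.0005,0,0,0],[0,0,-0.0029,-0.0005,0,0,0]]]}}

```text
t: 15.7
tcp_pos: [0.4964, -0.2099, 0.1689]
eef_rot: [167.0, 0.0, 80.9]
wrist_force: [4.2, -1.0, -4.6]
finger_gap: 0.0229
```

```bash
python3 plan.py -121.5 117.2 13
```

```text
t 15.7 A [-119.9    0.   117.4] B [ 94.4  -0.  166.9] th 13.02 yaw -0.01 roll -0.00 F [ 4.3 -0.3 -4.6] M [-0.04 -0.97 -0.13] gap 0.0229
d [0.0, -0.0015, -0.0002] w [0.0003, 0.0001, -0.0002] rows 0.0 0.0 tcp [ 0.495 -0.21   0.169]
```

>>> {"name": "drive_tool", "arguments": {"deltas": [[[0,0,-0.001,-0.0002,0,0,0],[0,0,-0.002,-0.0004,0,0,0],[0,0,-0.002,-0.0004,0,0,0]]]}}

```text
t: 16.0
tcp_pos: [0.4945, -0.2096, 0.169]
eef_rot: [167.0, 0.0, 80.9]
wrist_force: [5.2, 0.1, -5.7]
finger_gap: 0.0233
```

```bash
python3 plan.py -123 117.2 13
```

```text
t 16.0 A [-121.9   -0.   117.4] B [ 92.5  -0.  167.1] th 13.05 yaw -0.01 roll -0.01 F [ 5.1  0.9 -5.7] M [-0.05 -1.07 -0.17] gap 0.0233
d [0.0, -0.0011, 0.0001] w [0.0008, 0.0002, -0.0002] rows 0.0 0.0 tcp [ 0.493 -0.209  0.169]
```

>>> {"name": "drive_tool", "arguments": {"deltas": [[[0,0,-0.0005,-0.0001,0,0,0],[0,0,-0.001,-0.0002,0,0,0],[0,0,-0.001,-0.0002,0,0,0]]]}}

```text
t: 16.3
tcp_pos: [0.4937, -0.2094, 0.1691]
eef_rot: [166.9, 0.0, 80.9]
wrist_force: [5.2, -1.4, -5.2]
finger_gap: 0.023
```

```bash
python3 plan.py -124 117.2 13
```

```text
t 16.3 A [-122.7    0.   117.5] B [ 91.6  -0.  167.3] th 13.08 yaw -0.01 roll -0.01 F [ 5.4 -0.5 -5.2] M [-0.07 -1.13 -0.16] gap 0.0230
d [-0.0, -0.0013, 0.0002] w [0.0015, 0.0002, -0.0002] rows 0.0 0.0 tcp [ 0.492 -0.209  0.169]
```

>>> {"name": "drive_tool", "arguments": {"deltas": [[[0,0,-0.0005,-0.0001,0,0,0],[0,0,-0.001,-0.0002,0,0,0],[0,0,-0.001,-0.0002,0,0,0]]]}}

```text
t: 16.6
tcp_pos: [0.4932, -0.2094, 0.1696]
eef_rot: [166.8, 0.0, 80.9]
wrist_force: [9.1, -2.2, -5.2]
finger_gap: 0.0232
```

```bash
python3 plan.py -125 117.2 13
```

```text
t 16.6 A [-123.1   -0.   117.8] B [ 9.110e+01 -1.000e-01  1.679e+02] th 13.18 yaw -0.01 roll -0.02 F [ 9.4 -0.8 -5.2] M [-0.01 -1.77 -0.22] gap 0.0232
d [0.0, -0.0019, 0.0005] w [0.0032, 0.0004, -0.0003] rows 0.0 0.0 tcp [ 0.491 -0.209  0.169]
```

Hard stop felt: 9.4 N at model A.x = −123.1. The true value there should be −121.1, so I'll correct the bath x by 2 mm. Next I'll pivot the far end down while keeping light pressure on the strip.

```bash
sed -i 's/^RB=.*/&\nBP=BP+RB@np.array([-.002,0,0])/' plan.py; python3 plan.py -121.7 117 9.5
```

```text
t 16.6 A [-121.1   -0.   117.8] B [ 9.310e+01 -1.000e-01  1.679e+02] th 13.18 yaw -0.01 roll -0.02 F [ 9.4 -0.8 -5.2] M [-0.01 -1.77 -0.22] gap 0.0232
d [0.0, 0.0007, 0.008] w [0.0643, 0.0003, -0.0003] rows 0.2 0.4 tcp [ 0.496 -0.21   0.162]
```

>>> {"name": "drive_tool", "arguments": {"deltas": [[[0,0,0.0001,0.002,0.016,0,0],[0,0,0.0003,0.004,0.032,0,0],[0,0,0.0005,0.006,0.048,0,0],[0,0,0.0007,0.008,0.0643,0,0],[0,0,0.0007,0.008,0.0643,0,0]]]}}

```text
t: 17.1
tcp_pos: [0.4964, -0.2099, 0.1623]
eef_rot: [170.5, 0.0, 80.9]
wrist_force: [6.8, -0.6, -2.5]
finger_gap: 0.0232
```

```bash
python3 plan.py -122 117 8.5;python3 - <<'E'
from h import *
for n in('scene','side'):
    im=manip.get_image(n);cv2.imwrite(f'pics/{n}11.png',cv2.resize(im[110:240,130:290,::-1] if n=='scene' else im[200:370,235:445,::-1],None,fx=4.6 if n=='scene' else 3.6,fy=4.6 if n=='scene' else 3.4,interpolation=cv2.INTER_CUBIC))
E
```

```text
t 17.1 A [-120.9   -0.   117.3] B [ 96.   -0.  153.7] th 9.54 yaw -0.00 roll -0.02 F [ 6.8  0.5 -2.5] M [-0.01 -1.37 -0.13] gap 0.0232
d [0.0, -0.0007, 0.0022] w [0.0182, 0.0004, -0.0] rows 0.0 0.1 tcp [ 0.496 -0.21   0.16 ]
```

View pics/scene11.png

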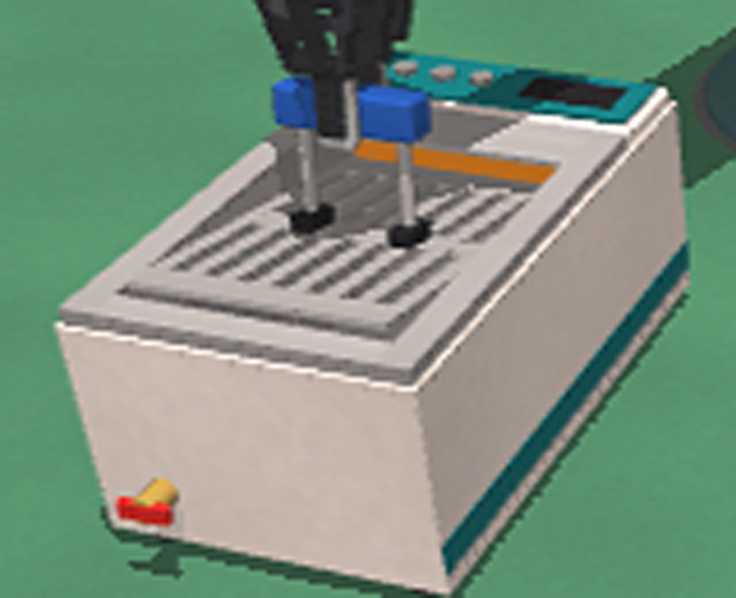

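View pics/side11.png

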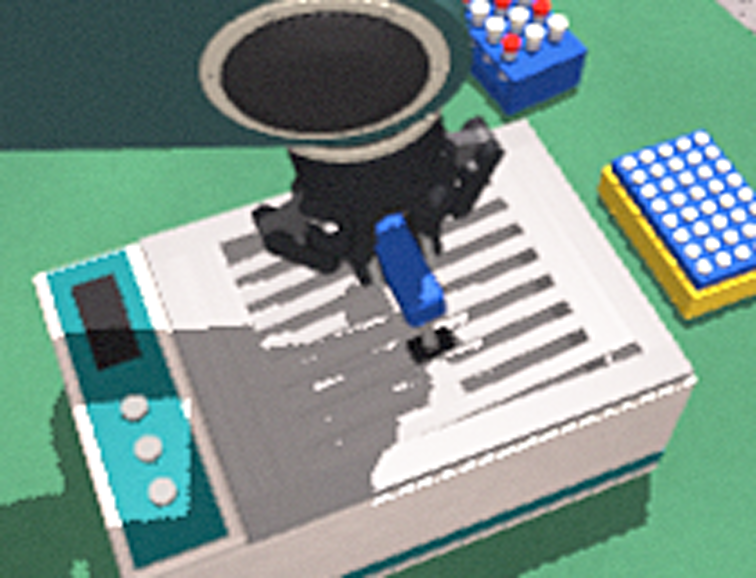

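On track: the far end is level with the lip and the strip is pressed back. I'll lower past the lip slowly and watch for contact.

```bash
python3 plan.py -122 117.2 7.3
```

```text
t 17.2 A [-121.    -0.   117.3] B [ 9.590e+01 -1.000e-01  1.539e+02] th 9.58 yaw -0.00 roll -0.02 F [ 7.9  0.5 -3.2] M [-0.06 -1.56 -0.21] gap 0.0232
d [0.0, -0.0001, 0.0045] w [0.0397, 0.0004, -0.0001] rows 0.1 0.3 tcp [ 0.497 -0.21   0.158]
```

>>> {"name": "drive_tool", "arguments": {"deltas": [[[0,0,-0.0003,0.0012,0.01,0,0],[0,0,-0.0002,0.0023,0.02,0,0],[0,0,-0.0001,0.0034,0.03,0,0],[0,0,-0.0001,0.0045,0.0397,0,0],[0,0,-0.0001,0.0045,0.0397,0,0]]]}}

```text
t: 17.7
tcp_pos: [0.4977, -0.2102, 0.1583]
eef_rot: [172.6, 0.0, 80.9]
wrist_force: [8.5, -1.6, -5.4]
finger_gap: 0.0232
```

```bash
python3 plan.py -122.3 117.2 5.5
```

```text
t 17.7 A [-1.212e+02 -1.000e-01  1.175e+02] B [ 9.700e+01 -1.000e-01  1.457e+02] th 7.39 yaw -0.00 roll -0.03 F [ 8.6 -0.3 -5.4] M [-0.01 -1.65 -0.17] gap 0.0232
d [0.0001, -0.0003, 0.0039] w [0.0329, 0.0006, -0.0] rows 0.1 0.2 tcp [ 0.498 -0.21   0.154]
```

>>> {"name": "drive_tool", "arguments": {"deltas": [[[0,0,-0.0004,0.001,0.008,0,0],[0,0,-0.0004,0.002,0.0165,0,0],[0,0,-0.0004,0.003,0.025,0,0],[0,0,-0.0004,0.0039,0.0329,0,0],[0,0,-0.0004,0.0039,0.0329,0,0]]]}}

```text
t: 18.2
tcp_pos: [0.4987, -0.2103, 0.1549]
eef_rot: [174.4, 0.0, 80.9]
wrist_force: [9.7, -1.8, -4.5]
finger_gap: 0.0232
```

```bash
python3 plan.py -122.4 117.2 3.5
```

```text
t 18.2 A [-1.214e+02 -1.000e-01  1.175e+02] B [ 9.76e+01 -1.00e-01  1.39e+02] th 5.62 yaw 0.00 roll -0.04 F [ 9.9 -0.2 -4.5] M [-0.   -1.99 -0.16] gap 0.0232
d [0.0001, -0.0002, 0.0045] w [0.0369, 0.0007, 0.0] rows 0.1 0.2 tcp [ 0.499 -0.21   0.15 ]
```

The far end is past the lip: its upper edge is at 143, below 146, with no extra force. Continuing down.

>>> {"name": "drive_tool", "arguments": {"deltas": [[[0,0,0.0001,0.0012,0.0095,0,0],[0,0,0.0001,0.0024,0.019,0,0],[0,0,0.0001,0.0036,0.028,0,0],[0,0,0.0001,0.0045,0.0369,0,0],[0,0,0.0001,0.0045,0.0369,0,0]]]}}

```text
t: 18.7
tcp_pos: [0.5, -0.2105, 0.1508]
eef_rot: [176.4, 0.0, 80.9]
wrist_force: [7.9, -1.3, -4.7]
finger_gap: 0.0229
```

```bash
python3 plan.py -121 117.2 2
python3 - <<'E'
from h import *
im=manip.get_image('scene');cv2.imwrite('pics/scene12.png',cv2.resize(im[110:240,130:290,::-1],None,fx=4.6,fy=4.6,interpolation=cv2.INTER_CUBIC))
E
```

```text
t 18.7 A [-1.213e+02 -1.000e-01  1.174e+02] B [ 98.2  -0.  131.1] th 3.58 yaw 0.01 roll -0.04 F [ 8.  -0.  -4.7] M [-0.01 -1.66 -0.19] gap 0.0229
d [0.0, 0.001, 0.0034] w [0.0276, 0.0007, 0.0002] rows 0.1 0.2 tcp [ 0.501 -0.211  0.147]
```

View pics/scene12.png

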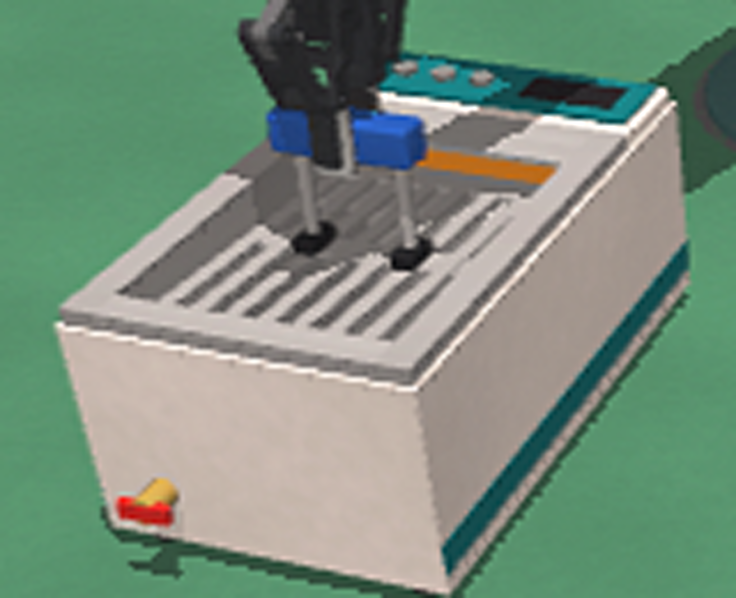

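The far end now sits below the rim inside the tank. I'll lower nearly flat and relax the push a little.

>>> {"name": "drive_tool", "arguments": {"deltas": [[[0,0,0.0003,0.0012,0.009,0,0],[0,0,0.0007,0.0024,0.018,0,0],[0,0,0.001,0.0034,0.0276,0.0003,0.0001],[0,0,0.001,0.0034,0.0276,0.0003,0.0001]]]}}

```text
t: 19.15
tcp_pos: [0.5016, -0.2107, 0.1476]
eef_rot: [178.0, 0.0, 80.9]
wrist_force: [5.4, -1.1, -4.5]
finger_gap: 0.0229
```

```bash
python3 plan.py -119.5 117.2 0.7
```

```text
t 19.15 A [-120.6   -0.   117.2] B [ 99.3  -0.  125. ] th 2.03 yaw 0.00 roll -0.02 F [ 5.5 -0.2 -4.5] M [-0.03 -1.18 -0.16] gap 0.0229
d [0.0, 0.0017, 0.0027] w [0.0232, 0.0004, 0.0001] rows 0.1 0.2 tcp [ 0.503 -0.211  0.145]
```

>>> {"name": "drive_tool", "arguments": {"deltas": [[[0,0,0.0006,0.001,0.008,0,0],[0,0,0.0012,0.002,0.016,0.0002,0],[0,0,0.0017,0.0027,0.0232,0.0004,0.0001],[0,0,0.0017,0.0027,0.0232,0.0004,0.0001]]]}}

```text
t: 19.55
tcp_pos: [0.5037, -0.2111, 0.1449]
eef_rot: [179.3, 0.0, 80.9]
wrist_force: [5.1, -1.0, -4.2]
finger_gap: 0.0235
```

```bash
python3 plan.py -114 117 0.4
```

```text
t 19.55 A [-1.191e+02 -1.000e-01  1.172e+02] B [100.9  -0.  119.9] th 0.71 yaw 0.00 roll -0.00 F [ 5.2 -0.2 -4.2] M [-0.05 -1.19 -0.18] gap 0.0235
d [0.0001, 0.0053, 0.0009] w [0.0054, 0.0, 0.0] rows 0.1 0.0 tcp [ 0.509 -0.212  0.144]
```

Now easing it towards the plain wall, just above the ledges.

>>> {"name": "drive_tool", "arguments": {"deltas": [[[0,0,0.0012,0.0001,0.0015,0,0],[0,0,0.0025,0.0002,0.003,0,0],[0,0,0.004,0.0003,0.0045,0,0],[0,0,0.0053,0.0004,0.0054,0,0],[0,0,0.0053,0.0004,0.0054,0,0]]]}}

```text
t: 20.05
tcp_pos: [0.509, -0.2119, 0.1444]
eef_rot: [179.6, -0.0, 80.9]
wrist_force: [3.8, -0.3, -6.8]
finger_gap: 0.0228
```

```bash
python3 plan.py -111 117 0.2
```

```text
t 20.05 A [-113.9   -0.   117.4] B [106.1   0.  118.8] th 0.38 yaw 0.00 roll 0.01 F [ 3.8  0.3 -6.8] M [-0.11 -1.07 -0.21] gap 0.0228
d [0.0, 0.003, 0.0007] w [0.0031, -0.0001, 0.0001] rows 0.1 0.0 tcp [ 0.512 -0.212  0.144]
```

>>> {"name": "drive_tool", "arguments": {"deltas": [[[0,0,0.0007,0.0001,0.001,0,0],[0,0,0.0015,0.0002,0.002,0,0],[0,0,0.0023,0.0003,0.003,0,0],[0,0,0.003,0.0004,0.003,0,0],[0,0,0.003,0.0004,0.003,0,0]]]}}

```text
t: 20.55
tcp_pos: [0.512, -0.2124, 0.144]
eef_rot: [179.8, -0.0, 80.9]
wrist_force: [3.7, 0.2, -6.1]
finger_gap: 0.023
```

```bash
python3 plan.py -110 116.5 0.1
```

```text
t 20.55 A [-110.9   -0.   117.3] B [109.1  -0.  118.1] th 0.20 yaw 0.00 roll 0.00 F [ 3.6  0.8 -6.1] M [-0.03 -0.88 -0.16] gap 0.0230
d [0.0, 0.001, 0.001] w [0.0017, -0.0, 0.0001] rows 0.0 0.0 tcp [ 0.513 -0.213  0.143]
```

>>> {"name": "drive_tool", "arguments": {"deltas": [[[0,0,0.0005,0.0003,0.001,0,0],[0,0,0.001,0.0005,0.0017,0,0],[0,0,0.001,0.0005,0.0017,0,0]]]}}

```text
t: 20.85
tcp_pos: [0.5131, -0.2126, 0.1436]
eef_rot: [179.9, -0.0, 80.9]
wrist_force: [2.8, -0.8, -5.4]
finger_gap: 0.0231
```

```bash
python3 plan.py -109 116.5 0.1
```

```text
t 20.85 A [-1.099e+02 -1.000e-01  1.171e+02] B [110.1  -0.  117.5] th 0.10 yaw 0.00 roll 0.00 F [ 2.9 -0.4 -5.4] M [-0.07 -0.64 -0.14] gap 0.0231
d [0.0, 0.0009, 0.0006] w [0.0, -0.0, 0.0001] rows 0.0 0.0 tcp [ 0.514 -0.213  0.143]
```

>>> {"name": "drive_tool", "arguments": {"deltas": [[[0,0,0.0004,0,0,0,0],[0,0,0.0007,0,0,0,0],[0,0,0.0007,0,0,0,0]]]}}

```text
t: 21.15
tcp_pos: [0.5136, -0.2127, 0.1435]
eef_rot: [179.9, -0.0, 80.9]
wrist_force: [1.3, 0.1, -4.8]
finger_gap: 0.0229
```

```bash
python3 plan.py -109 116.5 0.1
```

```text
t 21.15 A [-109.3   -0.   117.1] B [110.7  -0.  117.4] th 0.08 yaw 0.00 roll 0.00 F [ 1.3  0.3 -4.8] M [-0.08 -0.42 -0.21] gap 0.0229
d [0.0, 0.0003, 0.0005] w [-0.0004, -0.0001, 0.0001] rows 0.0 0.0 tcp [ 0.514 -0.213  0.143]
```

Wall contact is starting. The moment signs at both ends suggest the shelf is yawed slightly positive relative to the bath, so I'll turn −0.35° and feel again.

>>> {"name": "drive_tool", "arguments": {"deltas": [[[0,0,0,0,0,0,0.003],[0,0,0.0003,0,0,0,0.006],[0,0,0.0005,0,0,0,0.006],[0,0,0.0005,0,0,0,0.006]]]}}

```text
t: 21.55
tcp_pos: [0.5138, -0.2128, 0.1436]
eef_rot: [180.0, 0.0, 80.5]
wrist_force: [-5.0, -0.5, -2.9]
finger_gap: 0.0231
```

```bash
python3 plan.py -109 116.5 0.1 0 -0.34
```

```text
t 21.55 A [-109.2    0.6  117.2] B [110.8  -0.7 117.3] th 0.03 yaw -0.34 roll -0.00 F [-4.9 -1.3 -2.9] M [-0.13  0.52  0.22] gap 0.0231
d [-0.0006, 0.0002, 0.0006] w [-0.0012, 0.0001, 0.0001] rows 0.0 0.0 tcp [ 0.514 -0.213  0.143]
```

The correction overshot: the contact moment flipped. The right yaw is about −0.17°. I'll set that, back off slightly, and lower to the ledges.

>>> {"name": "drive_tool", "arguments": {"deltas": [[[0,0,-0.0004,0.0003,0,0,-0.0015],[0,0,-0.0005,0.0006,0,0,-0.003],[0,0,-0.0005,0.0009,0,0,-0.003],[0,0,-0.0005,0.0009,0,0,-0.003]]]}}

```text
t: 21.95
tcp_pos: [0.5135, -0.2127, 0.1428]
eef_rot: [179.9, -0.0, 80.7]
wrist_force: [4.4, -0.7, -2.6]
finger_gap: 0.0231
```

```bash
python3 plan.py -109 115.5 0.0 0 -0.17
```

```text
t 21.95 A [-109.4    0.3  116.4] B [110.6  -0.3 116.7] th 0.07 yaw -0.16 roll 0.00 F [ 4.5  0.  -2.6] M [-0.02 -0.62 -0.01] gap 0.0231
d [-0.0003, 0.0005, 0.001] w [0.0012, -0.0001, 0.0001] rows 0.0 0.0 tcp [ 0.514 -0.213  0.142]
```

The moment is now about zero, so the shelf is aligned. Now settling onto the ledges and up to the wall.

>>> {"name": "drive_tool", "arguments": {"deltas": [[[0,0,0.0003,0.0002,0.0006,0,0],[0,0,0.0005,0.0005,0.0012,0,0],[0,0,0.0006,0.0006,0.0012,0,0],[0,0,0.0006,0.0006,0.0012,0,0]]]}}

```text
t: 22.35
tcp_pos: [0.5139, -0.2127, 0.1425]
eef_rot: [-180.0, -0.0, 80.7]
wrist_force: [-3.9, 2.0, 4.6]
finger_gap: 0.0232
```

```bash
python3 plan.py -109 115.5 0.0 0 -0.17
```

```text
t 22.35 A [-109.1    0.3  116.3] B [110.9  -0.3 116.2] th -0.02 yaw -0.16 roll 0.00 F [-4.2  1.3  4.6] M [0.18 0.87 0.01] gap 0.0232
d [-0.0004, 0.0001, 0.0007] w [-0.0004, -0.0001, 0.0002] rows 0.0 0.0 tcp [ 0.514 -0.213  0.142]
```

Both contacts are felt: the wall at about −7 N and the ledges at about 10 N, with the shelf level. I'll relax the down-force, then check by eye.

>>> {"name": "drive_tool", "arguments": {"deltas": [[[0,0,0,-0.0003,0,0,0],[0,0,0,-0.0003,0,0,0],[0,0,0,-0.0003,0,0,0]]]}}

```text
t: 22.65
tcp_pos: [0.5139, -0.2127, 0.1426]
eef_rot: [-180.0, -0.0, 80.7]
wrist_force: [-0.4, 1.1, -2.4]
finger_gap: 0.0233
```

```bash
python3 plan.py
python3 - <<'E'
from h import *
for n in('scene','side'):
    im=manip.get_image(n);cv2.imwrite(f'pics/{n}13.png',cv2.resize(im[110:240,130:290,::-1] if n=='scene' else im[200:370,235:445,::-1],None,fx=4.6 if n=='scene' else 3.6,fy=4.6 if n=='scene' else 3.4,interpolation=cv2.INTER_CUBIC))
E
python3 plan.py
```

```text
t 22.65 A [-109.2    0.4  116.4] B [110.8  -0.3 116.2] th -0.04 yaw -0.16 roll 0.01 F [-0.5  1.1 -2.4] M [ 0.06  0.12 -0.05] gap 0.0233
t 22.75 A [-109.2    0.4  116.4] B [110.8  -0.2 116.2] th -0.04 yaw -0.16 roll 0.01 F [-0.3  1.7 -3.3] M [ 0.    0.09 -0.04] gap 0.0231
```

View pics/scene13.png

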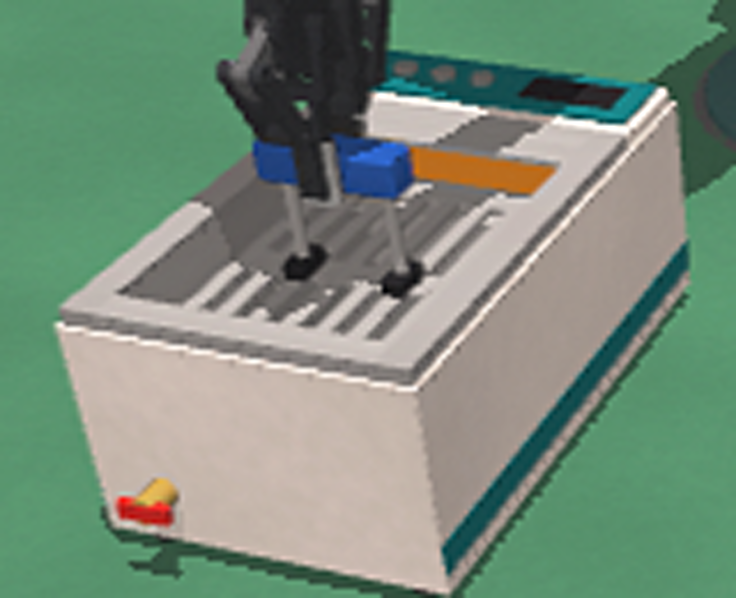

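View pics/side13.png

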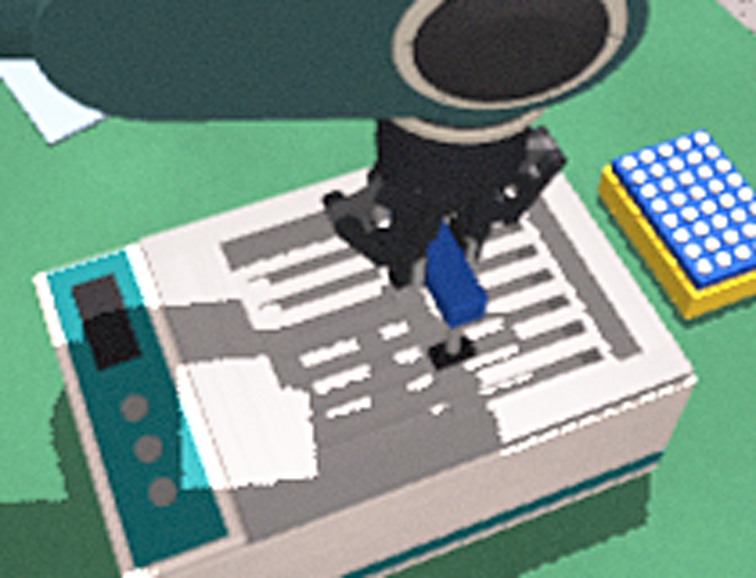

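The shelf is flat in the tank, under the lip at the plain end. One last light nudge down and to the wall, then a gradual release.

>>> {"name": "drive_tool", "arguments": {"deltas": [[[0,0,0.0002,0.0001,0,0,0],[0,0,0.0002,0.0002,0,0,0],[30,0,0.0002,0.0002,0,0,0],[34,0,0.0002,0.0002,0,0,0],[38,0,0.0002,0.0002,0,0,0],[44,0,0.0002,0.0002,0,0,0]]], "force": 30}}

```text
t: 23.35
tcp_pos: [0.5142, -0.2128, 0.1425]
eef_rot: [-180.0, -0.0, 80.7]
wrist_force: [0.3, -0.6, -0.1]
finger_gap: 0.0374
```

```bash
python3 plan.py
```

```text
t 23.35 A [-108.8    0.3  116.2] B [111.2  -0.3 116.2] th -0.02 yaw -0.16 roll 0.00 F [ 0.4 -0.5 -0.1] M [-0.   -0.01 -0.  ] gap 0.0374
```

>>> {"name": "drive_tool", "arguments": {"deltas": [[[70,0,0,0,0,0,0],[90,0,0,0,0,0,0],[90,0,0,0,0,0,0],[90,0,0,-0.01,0,0,0],[90,0,0,-0.03,0,0,0],[90,0,0,-0.06,0,0,0],[90,0,0,-0.1,0,0,0],[90,0,0,-0.14,0,0,0]]]}}

```text
t: 24.15
tcp_pos: [0.5139, -0.2126, 0.2846]
eef_rot: [-180.0, -0.0, 80.7]
wrist_force: [0.4, 0.1, 0.6]
finger_gap: 0.0767
```

>>> {"name": "drive_tool", "arguments": {"deltas": [[[90,-0.04,0,-0.03,0,0,0],[90,-0.08,0,-0.06,0,0,0],[90,-0.1,0,-0.08,0,0,0],[90,-0.1,0,-0.08,0,0,0],[90,-0.1,0,-0.08,0,0,0]]]}}

```text
t: 24.65
tcp_pos: [0.4978, -0.3114, 0.3649]
eef_rot: [180.0, -0.0, 80.7]
wrist_force: [0.9, 1.0, -0.2]
finger_gap: 0.0769
```

Run:
```python
from h import *
import pickle
s=manip.sense();pickle.dump(s,open('w14.pkl','wb'));w=manip.get_image('wrist');cv2.imwrite('pics/w14.png',w[:,:,::-1])
cv2.imwrite('pics/w14c.png',cv2.resize(w[10:220,180:450,::-1],None,fx=2.9,fy=2.8,interpolation=cv2.INTER_CUBIC))
for n in('scene','side'):
    im=manip.get_image(n);cv2.imwrite(f'pics/{n}14.png',cv2.resize(im[110:240,130:290,::-1] if n=='scene' else im[200:370,235:445,::-1],None,fx=4.6 if n=='scene' else 3.6,fy=4.6 if n=='scene' else 3.4,interpolation=cv2.INTER_CUBIC))
```

```text
(no output)
```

View pics/w14c.png

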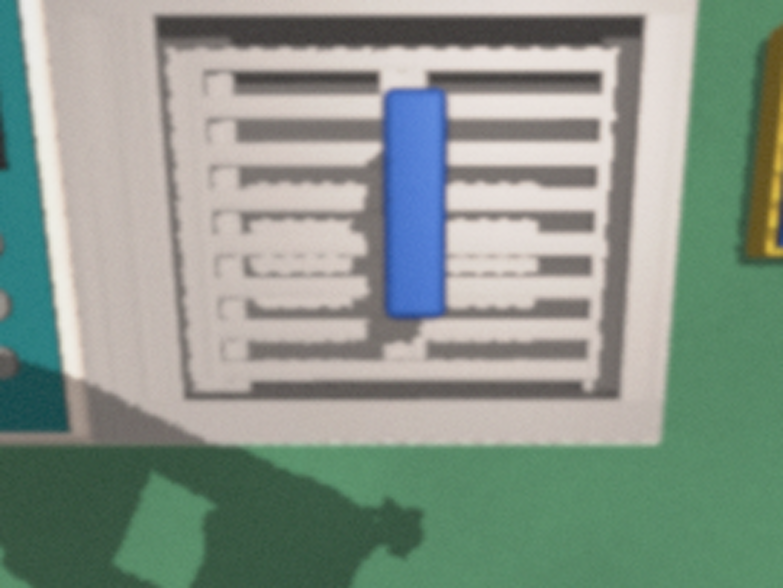

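View pics/scene14.png

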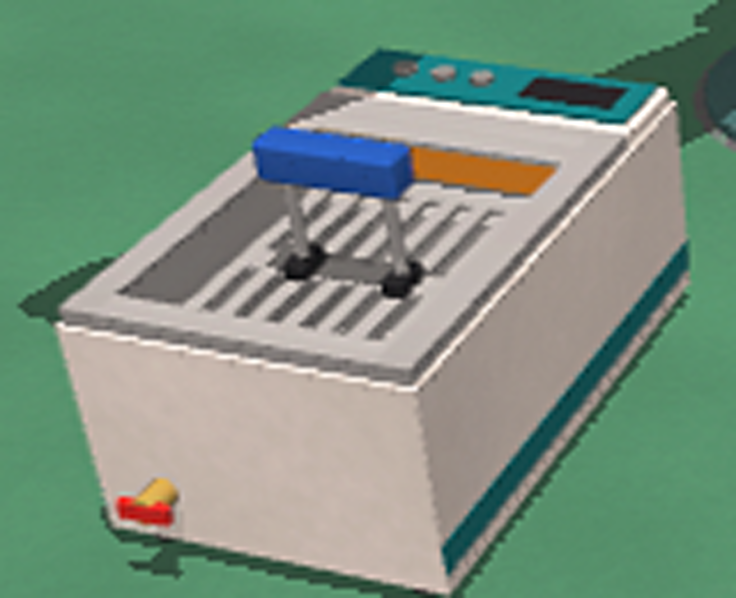

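View pics/side14.png

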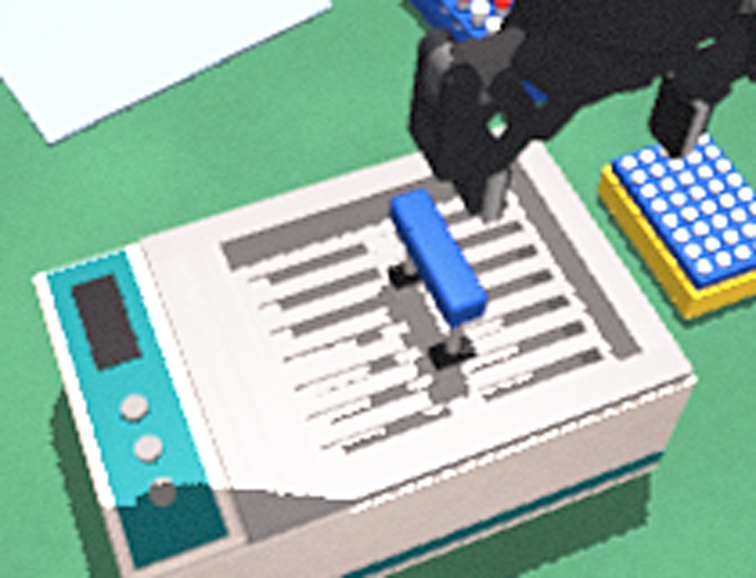

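Run:
```python
from plan import *
import pickle
c=cam('wrist',pickle.load(open('w14.pkl','rb')))
BP0=np.array([.5102,-.2113,0])
o=lambda p:((np.array(p)+.5)/[2.9,2.8]-.5+[180,10])
f=lambda p,z:(RB.T@(onz(c,o(p),z)-BP0)*1e3).round(1)
print('opening',[f(p,.15) for p in [(155,15),(645,15),(185,398),(620,398)]])
print('slots@120',[f(p,.12) for p in [(205,72),(603,72),(224,358),(587,358)]])
print('bar top@203',[f(p,.203) for p in [(387,90),(446,90),(386,316),(446,316)]])
# height of bar by wrist+scene
S=cam('scene')
P,e=tri(c,o((386,316)),S,np.array([(256+.5)/4.6-.5+130,(148+.5)/4.6-.5+110]));print('bar -y,-x top corner?',(RB.T@(P-BP0)*1e3).round(1),e)
P,e=tri(c,o((446,90)),S,np.array([(413+.5)/4.6-.5+130,(160+.5)/4.6-.5+110]));print('bar +y,+x top',(RB.T@(P-BP0)*1e3).round(1),e)
```

```text
opening [array([-99.2,  80. , 150. ]), array([ 97.6,  79.4, 150. ]), array([-99.7, -78.9, 150. ]), array([ 97.9, -79.4, 150. ])]
slots@120 [array([-87.2,  65.2, 120. ]), array([ 87.9,  64.7, 120. ]), array([-87.4, -63. , 120. ]), array([ 87.8, -63.5, 120. ])]
bar top@203 [array([ -4.8,  40.9, 203. ]), array([ 16.1,  40.8, 203. ]), array([ -6.2, -39.7, 203. ]), array([ 16.7, -39.7, 203. ])]
bar -y,-x top corner? [ -2.8 -45.3 190.6] 0.012816217584677735
bar +y,+x top [ 12.9  45.6 201.9] 0.011016227205430178
```

Slot ends at z = 120 measure −87.3 and +87.9 mm, so the shelf is centred in x to 0.3 mm, and the 175 mm span matches a plate lying flat at that height. The wrist force is near zero and the gripper is clear, so I'll hand in.

Run:
```python
from station import manip
print(manip.sense()['t'],manip.finish_job())
```

```text
the job is handed in; nothing more can be done
24.8 None
```

The shelf is back in the bath, lying flat under the plain lip and up against the plain end wall, and I handed the job in at 24.8 s. I took it by the blue grip, tilted it about 15°, and fed the low end under the deck. I pushed the strip to its stop, felt at about 9 N. I then let the far end down past the lip with no lip contact felt, slid it to the wall, settled it on both ledges and let go.

**Last checks**
- **Position:** the slot ends measure −87.3 and +87.9 mm in the bath frame, so the shelf is centred in x to about 0.3 mm. The slot span matches a flat plate at z = 120 mm, and yaw was trimmed by feel to near zero moment.
- **Forces:** the highest read at the end of a move was about 10 N on the strip. Settling onto the ledges and wall read about 10 N and 7 N.
- **Surroundings:** the gripper is well clear of the shelf. I steered well away from the tip box, tube rack and bottle, but did not check them with a final picture.

**What disagreed**
- **Fingertips:** the real fingertips sit about 31 mm behind the reported TCP. My first grasp therefore closed empty on top of the bar, with no harm seen, and I corrected it from the cameras.
- **Bath position:** touching the strip's stop showed my bath x estimate was about 2 mm off, and I corrected it.
- **Bar corners:** a final triangulation of the bar's top corners was poor, with 11–13 mm ray misses. I did not use it.

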